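# Sort the house-clearance tote at the corkscrew stand

### The arm

A 7-joint arm with a two-finger parallel gripper is mounted at the origin on the work surface. World frame = base frame: x ahead of the robot, y to its left, z up, the work surface at z = 0. Lengths are in m, angles in rad, forces in N, time in s.
With the tool pointing down it reaches from about 0.4 to 0.85 m from the base axis. Payload 10.4 kg.
Tool frame: the origin (TCP) lies at the very end of the fingers, on their centre line; the grasp point (between the pads) lies 19 mm behind it; z points along the fingers, y is the line along which they close (so a half turn about z gives the same grasp; the last joint's range is limited). The gripper opens to 87 mm and grips with 3 to 60 N. Pads are 19 mm wide; open, the fingers measure 117 mm over their backs; the gripper's body (75 mm by 190 mm) begins 51 mm behind the grasp point.
Start: joints at [-1.288, 0.332, -0.065, 1.46, 0.022, 1.35, -0.088], TCP at [0.188, 0.596, 0.223] pointing down, gripper open.
Joint ranges: [-2.6, 2.6], [-0.5, 2.12], [-1.47, 1.34], [0.16, 2.42], [-1.27, 4.41], [0.06, 2.06], [-2.6, 2.6]. Speed limits (rad/s): [2.22, 2.22, 2.79, 2.79, 3.14, 3.14, 3.14].

### API

Orientations are given as a unit quaternion [x, y, z, w].
In Python, from bench import read_state, cams, workorder gives the robot as it stands.
- The arm moves only by the shell command python3 -m crank 'ROWS' [FORCE]. ROWS is text: rows parted by semicolons, each of 5 numbers parted by spaces: the shift along the tool's x, y, z scaled (see below), then the turn about the tool's z scaled (see below), then the opening, from -1 (shut) to 1 (fully open). In form: dx dy dz yaw jaw; .... A call has 1 to 10 rows; each row shifts and turns the commanded pose from where the row before left it, along the tool's axes as they then stand; what a row does not reach is not made up. The controller multiplies each number of a shift by 200 mm and each number of a turn by 90 degrees. A row lasts 1/10 s, in which the tool goes at most 50 mm and 8.59 degrees, less where a joint would pass 70% of its speed; a pose out of reach is approached as far as the arm can. A call with a number of a shift or a turn outside -1 to 1 is refused whole. A call with a gripper value outside its range is refused whole. The fingers move at their own pace and stop on an object; FORCE is the grip in N (left out, the last holds). Time passes only in rows, so rows that do not move let the fingers close. It gives the time, the measured TCP pose, the force, the opening and the grip force at its end, in the units of the state.
- read_state(): the state, without advancing time (a new reading comes with each control period).
- cams.camera(name): name is "side" or "top" or "wrist"; returns a dict with "img" (400x640x3 uint8, blue, green, red), "K" (3x3 intrinsics, pixels), "xyz" and "attitude" of the camera in the world; the wrist camera has in their place "mount" (4x4, takes a point from camera to tool coordinates, whose origin is the TCP and whose axes are the flange's). Camera axes: x right, y down, z forward; pixel columns grow to the right and rows downward; lengths in m; the calibration is good to about 2 mm. A picture is of the moment at which its call begins: read the wrist's pose just before it. There is no depth.
- workorder.close_job(): hands the job in; it is judged then, once.
The state is a dict: "time": time; "joint_positions": joint angles; "joint_vel": joint speeds; "joint_torque": joint torques, N m; "ee_pos": TCP position; "eef_rot": TCP orientation; "ft_force": force on the tool from outside, world axes, zero at the start; "torque": the same for the moment, N m; "width": finger opening in m; "grip_force": force on a finger pad.
Only numpy, scipy, OpenCV 4.12 (cv2) and the standard library are available. Lean on these libraries where they do the work, as an engineer would, in place of code of your own. Each camera call takes 0.05 s, during which the arm holds its last target. There are 200 camera calls.

### The job

Pick every antler-handled corkscrew and every knobbed stopper out of the jumble in the sheet-metal tote and lay them flat inside the felt-lined display tray, none on top of another or on the rim. Once they are all there, lift the tote by its handle to tip the plain corks left in it into the bargain bin below its spout, then set the tote back down level and let go. Leave the tin cup, the brass bottle lock and the marble block where they stand.

Things in the scene. Friction and masses are not known exactly. Their poses are not given: they have to be found in the camera images.
- tote (a joint): Angle of the tipping tote, rad: 0 = level on its trestle, grows as the handle side is lifted, stop at 1.15. The hinge is stiff: the tote stays at whatever angle it is left. Lifting takes about 5 N at the handle, a little more when loaded. By 1.1 rad all that lies in it has slid or rolled out over the spout into the bin.
- tote_floor (a point): Middle of the inner floor of the tote, a shallow bare sheet-metal tray, 310 mm (hinge x) by 240 mm (hinge y) inside. Level: floor 80 mm above the counter, 4 mm walls up to 130 mm on three sides. The hinge runs along the fourth, the spout side: no wall, only a lip 36 mm long, rising at 22 degrees, that overhangs the bin. The point turns with the tote.
- hinge (a point): Middle of the tote's hinge line, 75 mm above the counter. Its x lies along the hinge line (level), +y points to the tote's handle, -y to the bin, z up; they do not turn with the tote. Trestle, tote and bin are one fixed station, yawed up to 0.12 rad from the world axes.
- tote_handle (a point): Centre of the tote's handle, on the side away from the spout: a round iron bar 12 mm thick, 110 mm long, parallel to the hinge, 40 mm out from the wall's outer face, 6 mm below the wall's top, on two 10 mm rods 55 mm either side of the middle. Level: 124 mm above the counter, 284 mm from the hinge line in y, 49 mm above it. Turns with the tote.
- bin_in (a point): Middle of the inner floor (8 mm above the counter) of the bargain bin, a dark open wooden box fixed below the spout; axes as hinge. Inside 337 mm (x) by 137 mm (y), centred 105.5 mm from the hinge line; walls 12 mm thick, up to 70 mm above the counter, 40 mm on the hinge side, where the lip (top at 94 mm) ends just above that wall.
- tray_in (a point): Middle of the inner floor (6 mm above the counter) of the display tray, a dark wooden tray lined with grey felt, fixed to the counter, yawed up to 0.15 rad. Inside 300 mm (its x) by 200 mm (its y); 6 mm walls rise 14 mm above the floor.
- screw0: T-shaped corkscrew, 110 mm long, about 90 g: antler crossbar, brass collar, steel worm. Origin under mid-length, on the plane it lies on. x: level, along the shaft to the tip; y along the crossbar; z up as first laid (turned over, z points down and x tilts about 8 degrees). It lies on the crossbar and the tip. May be absent.
- screw0_handle (a point): Middle of its antler crossbar, 76 mm long, 22 mm thick; at x = -41 mm, 11 mm up in its frame. The smooth round brass collar next to it, 18 mm thick, runs from x = -32 to -4 mm, its axis 10 mm up.
- screw0_tip (a point): Centre of the round end of its worm (9 mm thick): x = 52 mm, 4.5 mm up in its frame.
- screw1: T-shaped corkscrew, 110 mm long, about 90 g: antler crossbar, brass collar, steel worm. Origin under mid-length, on the plane it lies on. x: level, along the shaft to the tip; y along the crossbar; z up as first laid (turned over, z points down and x tilts about 8 degrees). It lies on the crossbar and the tip. May be absent.
- screw1_handle (a point): Middle of its antler crossbar, 76 mm long, 22 mm thick; at x = -41 mm, 11 mm up in its frame. The smooth round brass collar next to it, 18 mm thick, runs from x = -32 to -4 mm, its axis 10 mm up.
- screw1_tip (a point): Centre of the round end of its worm (9 mm thick): x = 52 mm, 4.5 mm up in its frame.
- screw2: T-shaped corkscrew, 110 mm long, about 90 g: antler crossbar, brass collar, steel worm. Origin under mid-length, on the plane it lies on. x: level, along the shaft to the tip; y along the crossbar; z up as first laid (turned over, z points down and x tilts about 8 degrees). It lies on the crossbar and the tip. May be absent.
- screw2_handle (a point): Middle of its antler crossbar, 76 mm long, 22 mm thick; at x = -41 mm, 11 mm up in its frame. The smooth round brass collar next to it, 18 mm thick, runs from x = -32 to -4 mm, its axis 10 mm up.
- screw2_tip (a point): Centre of the round end of its worm (9 mm thick): x = 52 mm, 4.5 mm up in its frame.
- cork0: Jumbo cork, a plain cylinder 32 mm thick and 62 mm long, 30 g, lying along its x; origin on its underside at mid-length as it first lies (16 mm off its axis along -z; rolls round with it). May be absent.
- cork1: Jumbo cork, a plain cylinder 32 mm thick and 62 mm long, 30 g, lying along its x; origin on its underside at mid-length as it first lies (16 mm off its axis along -z; rolls round with it). May be absent.
- cork2: Jumbo cork, a plain cylinder 32 mm thick and 62 mm long, 30 g, lying along its x; origin on its underside at mid-length as it first lies (16 mm off its axis along -z; rolls round with it). May be absent.
- stopper0: Knobbed bottle stopper, 40 g, 70 mm long: a turned dark wooden knob 33 mm thick 26 mm long and a cork shank 22 mm thick, 44 mm long. Origin on its axis, on the shank, 4 mm from the knob's edge, 16 mm above what it lies on. As first laid z is up and x level, above the shank: the axis dips 7.1 degrees from x, towards the shank's end (in its frame, along (0.992, 0, -0.124)). May be absent.
- stopper1: Knobbed bottle stopper, 40 g, 70 mm long: a turned dark wooden knob 33 mm thick 26 mm long and a cork shank 22 mm thick, 44 mm long. Origin on its axis, on the shank, 4 mm from the knob's edge, 16 mm above what it lies on. As first laid z is up and x level, above the shank: the axis dips 7.1 degrees from x, towards the shank's end (in its frame, along (0.992, 0, -0.124)). May be absent.
- stopper2: Knobbed bottle stopper, 40 g, 70 mm long: a turned dark wooden knob 33 mm thick 26 mm long and a cork shank 22 mm thick, 44 mm long. Origin on its axis, on the shank, 4 mm from the knob's edge, 16 mm above what it lies on. As first laid z is up and x level, above the shank: the axis dips 7.1 degrees from x, towards the shank's end (in its frame, along (0.992, 0, -0.124)). May be absent.
- tin_cup: Bystander: tin cup holding three corks, 74 mm across, 80 mm tall; origin under its centre.
- bottle_lock: Bystander: brass bottle lock, upright cylinder 42 mm across, 90 mm tall, with a key in its side; origin under its centre.
- marble_block: Bystander: white marble block 100 x 70 x 30 mm; origin under its centre.
Not all that is in view belongs to the job. What is shaped like the stopper0 but orange or purple is not meant.

How it is judged:
On the way, in this order (a step that is already met when the one before it is completed fails the run):
1. every corkscrew and stopper lies flat inside the display tray, at rest (x of screw0_handle in the frame of tray_in between -0.15 and 0.15 m and y of screw0_handle in the frame of tray_in between -0.1 and 0.1 m and z of screw0_handle in the frame of tray_in between -0.005 and 0.018 m and x of screw0_tip in the frame of tray_in between -0.15 and 0.15 m and y of screw0_tip in the frame of tray_in between -0.1 and 0.1 m and z of screw0_tip in the frame of tray_in between -0.005 and 0.012 m and linear speed of each of screw0, screw1, screw2 below 0.03 m/s and x of screw1_handle in the frame of tray_in between -0.15 and 0.15 m and y of screw1_handle in the frame of tray_in between -0.1 and 0.1 m and z of screw1_handle in the frame of tray_in between -0.005 and 0.018 m and x of screw1_tip in the frame of tray_in between -0.15 and 0.15 m and y of screw1_tip in the frame of tray_in between -0.1 and 0.1 m and z of screw1_tip in the frame of tray_in between -0.005 and 0.012 m and x of screw2_handle in the frame of tray_in between -0.15 and 0.15 m and y of screw2_handle in the frame of tray_in between -0.1 and 0.1 m and z of screw2_handle in the frame of tray_in between -0.005 and 0.018 m and x of screw2_tip in the frame of tray_in between -0.15 and 0.15 m and y of screw2_tip in the frame of tray_in between -0.1 and 0.1 m and z of screw2_tip in the frame of tray_in between -0.005 and 0.012 m and x of stopper0 in the frame of tray_in between -0.15 and 0.15 m and y of stopper0 in the frame of tray_in between -0.1 and 0.1 m and z of stopper0 in the frame of tray_in between 0 and 0.025 m and linear speed of each of stopper0, stopper1, stopper2 below 0.05 m/s and x of stopper1 in the frame of tray_in between -0.15 and 0.15 m and y of stopper1 in the frame of tray_in between -0.1 and 0.1 m and z of stopper1 in the frame of tray_in between 0 and 0.025 m and x of stopper2 in the frame of tray_in between -0.15 and 0.15 m and y of stopper2 in the frame of tray_in between -0.1 and 0.1 m and z of stopper2 in the frame of tray_in between 0 and 0.025 m), for 0.2 s.
2. the tote is tipped (over 0.6 rad) and every plain cork is in the bargain bin (value of joint tote above 0.6 rad and x of cork0 in the frame of bin_in between -0.17 and 0.17 m and y of cork0 in the frame of bin_in between -0.076 and 0.076 m and z of cork0 in the frame of bin_in between -0.01 and 0.07 m and x of cork1 in the frame of bin_in between -0.17 and 0.17 m and y of cork1 in the frame of bin_in between -0.076 and 0.076 m and z of cork1 in the frame of bin_in between -0.01 and 0.07 m and x of cork2 in the frame of bin_in between -0.17 and 0.17 m and y of cork2 in the frame of bin_in between -0.076 and 0.076 m and z of cork2 in the frame of bin_in between -0.01 and 0.07 m), for 0.2 s.
3. the tote is back down level (value of joint tote below 0.05 rad), for 0.2 s.
At the end, for the whole second after the job is handed in: All at rest and let go: corkscrews flat in the tray (crossbar middle and tip inside the walls, under 18 and 12 mm above the felt), stoppers in the tray (origin inside the walls, under 25 mm above the felt), corks inside the bin (under 70 mm above its floor), tote level within 0.05 rad (all of step 1 and x of cork0 in the frame of bin_in between -0.17 and 0.17 m and y of cork0 in the frame of bin_in between -0.076 and 0.076 m and z of cork0 in the frame of bin_in between -0.01 and 0.07 m and linear speed of each of cork0, cork1, cork2 below 0.05 m/s and x of cork1 in the frame of bin_in between -0.17 and 0.17 m and y of cork1 in the frame of bin_in between -0.076 and 0.076 m and z of cork1 in the frame of bin_in between -0.01 and 0.07 m and x of cork2 in the frame of bin_in between -0.17 and 0.17 m and y of cork2 in the frame of bin_in between -0.076 and 0.076 m and z of cork2 in the frame of bin_in between -0.01 and 0.07 m and value of joint tote below 0.05 rad); the robot touches nothing.
It fails at once if the tin cup is moved more than 30 mm (distance of tin_cup from where it was at the start of the episode above 0.03 m).
It fails at once if the brass bottle lock is moved more than 30 mm (distance of bottle_lock from where it was at the start of the episode above 0.03 m).
It fails at once if the marble block is moved more than 30 mm (distance of marble_block from where it was at the start of the episode above 0.03 m).
Of screw0, screw1, screw2 only 2 to 3 are there at a start; the rules pass over those that are not, and their reading is None.
Of stopper0, stopper1, stopper2 only 2 to 3 are there at a start; the rules pass over those that are not, and their reading is None.
Of cork0, cork1, cork2 only 2 to 3 are there at a start; the rules pass over those that are not, and their reading is None.
At some moment in a run one of screw0, screw1, screw2, cork0, cork1, cork2 may be knocked a few centimetres aside while the robot is not near it.
Once in a run the grip may slacken for a moment while it holds something.
It also fails if it takes over 210 s, if anything falls off the work surface, if the arm or the gripper's body presses on something with over 40 N, if the wrist force passes 120 N, or if a joint passes its speed limit or range.

## Working session

There is one attempt and no reset: what is moved stays moved. The work goes in short steps, Python scripts to look and compute and a shell command to move; the robot and the scene stay as the last step left them, time stands still between calls to the robot, and variables do not carry over. Pictures are saved under pics/ and viewed, at most 14 in all, crops included, and the job is handed in when it is done.

```bash
ls; mkdir -p pics
python3 - <<'E'
from bench import read_state, cams
import cv2
s=read_state(); print(s)
for n in ("top","side"):
    c=cams.camera(n); cv2.imwrite(f"pics/{n}0.png",c["img"]); print(n,c["K"],c["xyz"],c["attitude"])
c=cams.camera("wrist"); print(c["K"],c["mount"])
E
```

```text
pics
{'time': 0.0, 'joint_positions': array([-1.28758672,  0.33285909, -0.06472196,  1.46094978,  0.0216052 ,
        1.34992098, -0.08850698]), 'joint_vel': array([ 0.0001753 , -0.00057886, -0.0003315 , -0.00069186,  0.00018187,
       -0.0008432 ,  0.00054716]), 'joint_torque': array([ 3.43227284e-04, -6.23243380e+01,  2.50571757e-02, -3.89911759e+01,
       -6.12956216e-02,  3.95332847e-02,  1.50253636e-04]), 'ee_pos': array([0.18804127, 0.59562256, 0.22175795]), 'eef_rot': array([ 1.52291809e-01,  9.88335310e-01, -7.16538296e-04, -7.67976808e-05]), 'ft_force': array([ 0.59207324,  0.08515543, -0.71922934]), 'torque': array([-0.01029307, -0.06451047, -0.01467385]), 'grip_force': 0.0, 'width': 0.08743303188478982}
top [[421.64493134   0.         322.34049307]
 [  0.         421.64493134 205.05989853]
 [  0.           0.           1.        ]] [ 0.32585608 -0.03967883  1.35238255] [-0.69798741  0.7120198  -0.05103438  0.05689353]
side [[440.2975148    0.         317.72616213]
 [  0.         440.2975148  202.28357794]
 [  0.           0.           1.        ]] [0.38798896 1.05780399 1.06172273] [-0.04279573  0.91032307 -0.41062136  0.02950475]
[[280.71322044   0.         322.29276044]
 [  0.         280.71322044 199.42781177]
 [  0.           0.           1.        ]] [[-5.47509777e-04 -9.64348112e-01 -2.64636389e-01  7.20671760e-02]
 [ 9.99999644e-01 -6.97924569e-04  4.74359022e-04 -3.67733494e-04]
 [-6.42143465e-04 -2.64636035e-01  9.64348151e-01 -1.61592253e-01]
 [ 0.00000000e+00  0.00000000e+00  0.00000000e+00  1.00000000e+00]]
```

View pics/top0.png

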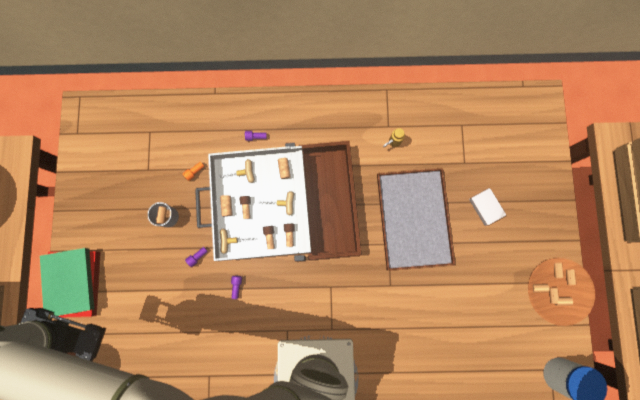

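View pics/side0.png

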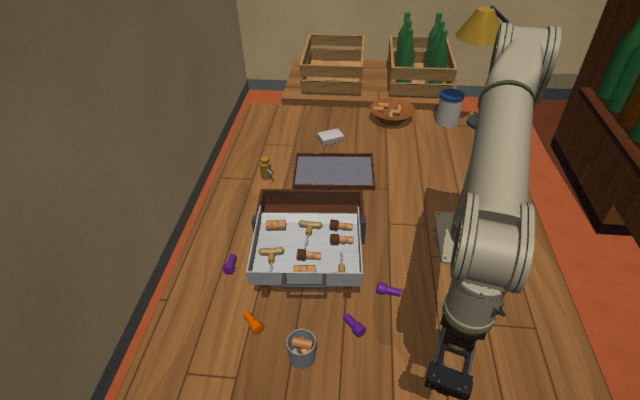

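```bash
cat > h.py <<'E'
import numpy as np, cv2
from scipy.spatial.transform import Rotation as R
from bench import read_state, cams
def shot(name):
    s=read_state(); c=cams.camera(name)
    if name=="wrist":
        T=np.eye(4); T[:3,:3]=R.from_quat(s["eef_rot"]).as_matrix(); T[:3,3]=s["ee_pos"]; M=T@np.array(c["mount"])
        c["R"],c["p"]=M[:3,:3],M[:3,3]
    else: c["R"],c["p"]=R.from_quat(c["attitude"]).as_matrix(),np.array(c["xyz"])
    return c
def px2w(c,uv,z):
    uv=np.atleast_2d(np.asarray(uv,float)); d=np.c_[uv,np.ones(len(uv))]@np.linalg.inv(c["K"]).T@c["R"].T
    return c["p"]+d*((z-c["p"][2])/d[:,2])[:,None]
def w2px(c,P):
    q=(np.atleast_2d(P)-c["p"])@c["R"]; q=q@np.array(c["K"]).T; return q[:,:2]/q[:,2:]
def go(xyz,close_dir=None):
    """shift to TCP xyz with finger line along world angle close_dir (deg); yaw row units first, then shift in the new tool axes (units of 200 mm)"""
    s=read_state(); M=R.from_quat(s["eef_rot"]).as_matrix(); yaw=0
    if close_dir is not None:
        a=np.degrees(np.arctan2(M[1,1],M[0,1])); yaw=-((close_dir-a+90)%180-90)
    M=M@R.from_euler("z",yaw,degrees=True).as_matrix()
    d=M.T@(np.asarray(xyz)-s["ee_pos"])/0.2
    print("yaw %.3f (deg %.1f, alt %+.3f flips xy)  shift x %.3f y %.3f z %.3f | t %.1f tcp %s w %.3f q7 %.2f"%(yaw/90,yaw,(yaw-np.sign(yaw)*180)/90,*d,s["time"],s["ee_pos"].round(4),s["width"],s["joint_positions"][6]))
E
python3 - <<'E'
from h import *
np.set_printoptions(precision=3,suppress=True)
c=shot("top")
print("tote rim corners",px2w(c,[(210,153),(305,147),(311,257),(215,261)],.13)[:,:2])
print("tray rim",px2w(c,[(379,173),(442,169),(453,266),(388,270)],.02)[:,:2])
print("handle",px2w(c,[(199,190),(199,227)],.124)[:,:2]); print("cup",px2w(c,(162,214),.08))
print("lock,block",px2w(c,[(397,136),(488,207)],.06)[:,:2])
go([.5,.1,.38],0)
b=c["img"][120:290,180:470]; cv2.imwrite("pics/crop1.png",cv2.resize(b,None,fx=2.7,fy=2.7,interpolation=cv2.INTER_CUBIC))
E
```

```text
tote rim corners [[0.679 0.302]
 [0.691 0.017]
 [0.364 0.004]
 [0.357 0.281]]
tray rim [[ 0.632 -0.216]
 [ 0.641 -0.419]
 [ 0.33  -0.434]
 [ 0.322 -0.231]]
handle [[0.568 0.334]
 [0.457 0.332]]
cup [[0.504 0.459 0.08 ]]
lock,block [[ 0.742 -0.272]
 [ 0.508 -0.542]]
yaw 0.805 (deg 72.5, alt -1.195 flips xy)  shift x -2.480 y 1.559 z -0.788 | t 0.2 tcp [0.188 0.596 0.222] w 0.087 q7 -0.09
```

View pics/crop1.png

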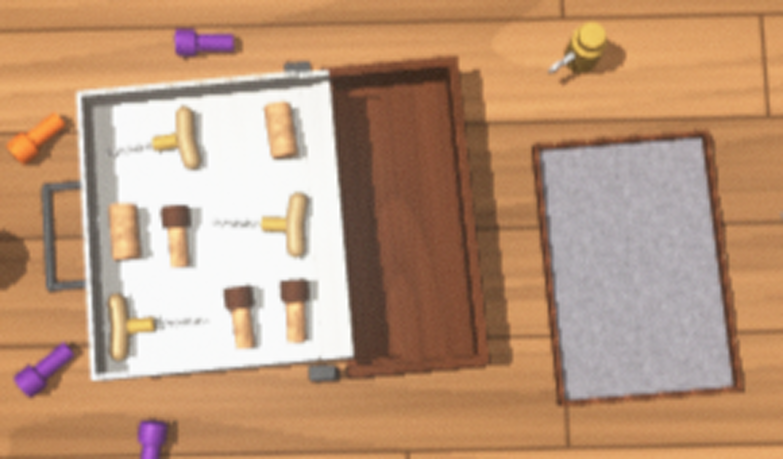

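```bash
R1="x"
python3 -m crank '0 0 -0.079 0.0805 1;0 0 -0.079 0.0805 1;0 0 -0.079 0.0805 1;0 0 -0.079 0.0805 1;0 0 -0.079 0.0805 1;0 0 -0.079 0.0805 1;0 0 -0.079 0.0805 1;0 0 -0.079 0.0805 1;0 0 -0.079 0.0805 1;0 0 -0.079 0.0805 1'
python3 -m crank '-0.155 0.097 0 0 1;-0.155 0.097 0 0 1;-0.155 0.097 0 0 1;-0.155 0.097 0 0 1;-0.155 0.097 0 0 1;-0.155 0.097 0 0 1;-0.155 0.097 0 0 1;-0.155 0.097 0 0 1'
python3 -m crank '-0.155 0.097 0 0 1;-0.155 0.097 0 0 1;-0.155 0.097 0 0 1;-0.155 0.097 0 0 1;-0.155 0.097 0 0 1;-0.155 0.097 0 0 1;-0.155 0.097 0 0 1;-0.155 0.097 0 0 1;0 0 0 0 1;0 0 0 0 1'
python3 - <<'E'
from h import *
np.set_printoptions(precision=3,suppress=True)
go([.5,.1,.38],0)
c=shot("wrist"); cv2.imwrite("pics/w1.png",c["img"])
print("expected tote corners px",w2px(c,[(.679,.302,.13),(.691,.017,.13),(.364,.004,.13),(.357,.281,.13)]))
E
```

```text
time: 1.2
ee_pos: [0.1881, 0.5959, 0.381]
eef_rot: [0.709, 0.705, -0.0, 0.0]
ft_force: [-0.3, 0.4, 0.3]
width: 0.0873
grip_force: 0.0
time: 2.0
ee_pos: [0.344, 0.3466, 0.3805]
eef_rot: [0.707, 0.707, 0.0, -0.0]
ft_force: [0.1, 0.3, 1.4]
width: 0.0874
grip_force: 0.0
time: 3.0
ee_pos: [0.4989, 0.0996, 0.3804]
eef_rot: [0.708, 0.707, -0.0, -0.0]
ft_force: [0.2, 1.2, 0.1]
width: 0.0868
grip_force: 0.0
yaw -0.001 (deg -0.1, alt +1.999 flips xy)  shift x 0.002 y 0.006 z 0.002 | t 3.0 tcp [0.499 0.1   0.38 ] w 0.087 q7 -0.27
expected tote corners px [[461.437  17.509]
 [445.525 224.965]
 [236.696 233.038]
 [213.967  36.252]]
```

View pics/w1.png

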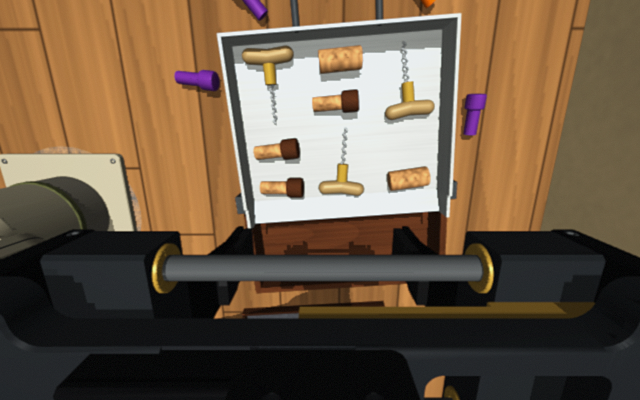

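```bash
cat >> h.py <<'E'
TOTE=np.array([(.672,.285),(.684,.0),(.368,-.01),(.361,.268)])
def blobs(c,poly=TOTE,zp=.1,z=.092,smin=70,amin=150):
    """saturated blobs inside a world polygon: centroid, long axis dir, length, width, hue, px"""
    m=np.zeros(c["img"].shape[:2],np.uint8); cv2.fillPoly(m,[w2px(c,np.c_[poly,np.full(len(poly),zp)]).astype(np.int32)],255)
    h=cv2.cvtColor(c["img"],cv2.COLOR_BGR2HSV); m&=(h[...,1]>smin).astype(np.uint8)*255
    n,L,st,ce=cv2.connectedComponentsWithStats(m)
    for i in range(1,n):
        if st[i,4]<amin: continue
        v,u=np.where(L==i); P=px2w(c,np.c_[u,v],z)[:,:2].astype(np.float32)
        (cx,cy),(w,l),a=cv2.minAreaRect(P); 
        if w>l: w,l,a=l,w,a+90
        dk=h[v,u,2]<90; ye=(h[v,u,0]>=19)&(h[v,u,1]>150)
        print("px",ce[i].round(),"rect c %.4f %.4f L %.3f W %.3f axisdeg %.1f"%(cx,cy,l,w,(a+90)%180),"mean",P.mean(0).round(4),"dark",dk.sum(),P[dk].mean(0).round(4) if dk.sum()>20 else "","yel",ye.sum(),P[ye].mean(0).round(4) if ye.sum()>20 else "")
E
python3 - <<'E'
from h import *
np.set_printoptions(precision=4,suppress=True)
c=shot("wrist"); blobs(c)
print("tips",px2w(c,[(276,124),(404,42),(345,128)],.0845)[:,:2])
print("handle mid",px2w(c,[(268,57),(410,108),(342,188)],.091)[:,:2])
print("collar",px2w(c,[(270,73),(407,92),(343,173)],.09)[:,:2])
print("rim",px2w(c,[(219,33),(461,14)],.13)[:,:2], "handle rods",px2w(c,[(295,10),(379,10)],.124)[:,:2])
E
```

```text
px [341.  60.] rect c 0.5256 0.2610 L 0.063 W 0.032 axisdeg 5.5 mean [0.5256 0.2613] dark 53 [0.5254 0.2458] yel 0 
px [269.  62.] rect c 0.4196 0.2502 L 0.075 W 0.048 axisdeg 3.1 mean [0.4197 0.2587] dark 52 [0.4262 0.2575] yel 222 [0.4206 0.2426]
px [409. 105.] rect c 0.6299 0.2055 L 0.074 W 0.050 axisdeg 9.2 mean [0.6306 0.198 ] dark 12  yel 201 [0.6275 0.2157]
px [338. 103.] rect c 0.5187 0.2033 L 0.069 W 0.030 axisdeg 0.0 mean [0.5216 0.2015] dark 216 [0.5399 0.2008] yel 0 
px [278. 151.] rect c 0.4251 0.1284 L 0.072 W 0.030 axisdeg 8.0 mean [0.4284 0.1294] dark 228 [0.4481 0.1304] yel 0 
px [341. 184.] rect c 0.5299 0.0824 L 0.073 W 0.049 axisdeg 177.9 mean [0.5296 0.0749] dark 0  yel 160 [0.5305 0.0926]
px [409. 179.] rect c 0.6395 0.0835 L 0.068 W 0.032 axisdeg 8.5 mean [0.6392 0.0836] dark 28 [0.6073 0.0785] yel 0 
px [283. 188.] rect c 0.4313 0.0687 L 0.071 W 0.030 axisdeg 0.0 mean [0.4345 0.0688] dark 204 [0.4543 0.0684] yel 0 
px [350. 225.] rect c 0.5303 0.0029 L 0.313 W 0.030 axisdeg 3.3 mean [0.5458 0.0045] dark 977 [0.5326 0.0083] yel 4 
tips [[0.4256 0.1704]
 [0.6181 0.2864]
 [0.5344 0.1643]]
handle mid [[0.4191 0.2651]
 [0.6326 0.1941]
 [0.531  0.0686]]
collar [[0.4208 0.2436]
 [0.6265 0.2172]
 [0.5322 0.0934]]
rim [[0.3632 0.2857]
 [0.6772 0.3075]] handle rods [[0.4629 0.3141]
 [0.5724 0.3141]]
```

Run:
```python
from h import *
go([.531,.092,.083],-2)
```

```text
yaw 0.023 (deg 2.1, alt -1.977 flips xy)  shift x -0.041 y 0.165 z 1.487 | t 3.1 tcp [0.4984 0.1012 0.3804] w 0.087 q7 -0.27
```

```bash
python3 -m crank '-0.041 0.165 0.1 0.023 0.15;0 0 0.22 0 0.15;0 0 0.22 0 0.15;0 0 0.22 0 0.15;0 0 0.22 0 0.15;0 0 0.22 0 0.15;0 0 0.12 0 0.15;0 0 0.06 0 0.15;0 0 0.06 0 0.15;0 0 0.04 0 0.15' 25
python3 -m crank '0 0 0 0 0.15;0 0 0 0 0.15'
python3 -m crank '0 0 0 0 -1;0 0 0 0 -1;0 0 0 0 -1;0 0 0 0 -1;0 0 0 0 -1;0 0 0 0 -1;0 0 0 0 -1;0 0 0 0 -1' 25
python3 -m crank '0 0 -0.1 0 -1;0 0 -0.15 0 -1;0 0 -0.2 0 -1;0 0 -0.2 0 -1;0 0 -0.2 0 -1;0 0 -0 0 -1'
python3 - <<'E'
from h import *
c=shot("wrist"); a=c["img"][:260,120:560]; c=shot("side"); b=c["img"][130:390,150:590]
cv2.imwrite("pics/g1.png",np.vstack([a,b]))
E
```

```text
time: 4.1
ee_pos: [0.5322, 0.0927, 0.0846]
eef_rot: [0.719, 0.695, 0.001, 0.0]
ft_force: [-0.4, -0.1, 0.5]
width: 0.0502
grip_force: 0.0
time: 4.3
ee_pos: [0.5323, 0.0922, 0.0853]
eef_rot: [0.72, 0.694, 0.001, 0.0]
ft_force: [0.6, 0.0, 0.1]
width: 0.05
grip_force: 0.0
time: 5.1
ee_pos: [0.5318, 0.092, 0.0846]
eef_rot: [0.72, 0.694, 0.0, -0.0]
ft_force: [-1.4, -0.8, 0.9]
width: 0.017
grip_force: 25.0
time: 5.7
ee_pos: [0.5341, 0.0922, 0.2597]
eef_rot: [0.72, 0.694, 0.004, 0.001]
ft_force: [0.4, 0.7, -0.6]
width: 0.0172
grip_force: 25.0
```

View pics/g1.png

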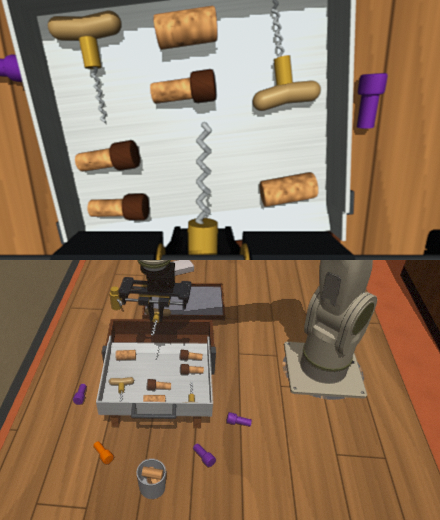

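Run:
```python
from h import *
go([.4836,-.378,.011],2.8)
```

```text
yaw -0.054 (deg -4.8, alt +1.946 flips xy)  shift x -2.337 y -0.359 z 1.217 | t 5.8 tcp [0.5321 0.0921 0.2549] w 0.017 q7 -0.22
```

```bash
python3 -m crank '0 0 0 -0.054 -1;-0.1 -0.015 0 0 -1;-0.195 -0.03 0 0 -1;-0.195 -0.03 0 0 -1;-0.195 -0.03 0 0 -1;-0.195 -0.03 0 0 -1;-0.195 -0.03 0 0 -1;-0.195 -0.03 0 0 -1;-0.195 -0.03 0 0 -1;-0.195 -0.03 0 0 -1'
python3 -m crank '-0.195 -0.03 0 0 -1;-0.195 -0.03 0 0 -1;-0.18 -0.03 0 0 -1;-0.1 -0.014 0 0 -1;-0.002 0 0 0 -1;0 0 0 0 -1;0 0 0 0 -1'
python3 - <<'E'
from h import *
go([.4836,-.378,.011],2.8)
c=shot("wrist"); cv2.imwrite("pics/t1.png",c["img"])
C=np.array([.481,-.325]); u=np.array([.9988,.0488]); v=np.array([-.0488,.9988])
print(w2px(c,[np.r_[C+a*.15*u+b*.1*v,.02] for a,b in ((-1,1),(1,1),(1,-1),(-1,-1))]).round())
E
```

```text
time: 6.8
ee_pos: [0.4962, -0.2432, 0.253]
eef_rot: [0.689, 0.724, -0.0, -0.001]
ft_force: [0.7, -0.5, -0.1]
width: 0.017
grip_force: 25.0
time: 7.5
ee_pos: [0.4834, -0.376, 0.2536]
eef_rot: [0.689, 0.725, 0.0, -0.001]
ft_force: [0.2, 0.6, -1.8]
width: 0.0175
grip_force: 25.0
yaw 0.001 (deg 0.1, alt -1.999 flips xy)  shift x -0.012 y 0.001 z 1.213 | t 7.5 tcp [ 0.4834 -0.376   0.2536] w 0.017 q7 0.88
[[206.  59.]
 [439.  59.]
 [424. 208.]
 [220. 208.]]
```

View pics/t1.png

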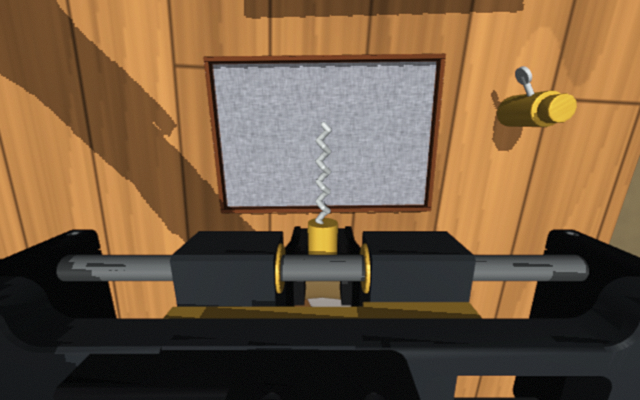

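```bash
python3 -m crank '-0.012 0 0.15 0 -1;0 0 0.22 0 -1;0 0 0.22 0 -1;0 0 0.22 0 -1;0 0 0.2 0 -1;0 0 0.1 0 -1;0 0 0.05 0 -1;0 0 0.03 0 -1;0 0 0.02 0 -1;0 0 0 0 -1'
python3 -m crank '0 0 0 0 -0.4;0 0 0 0 -0.2;0 0 0 0 0;0 0 0 0 0;0 0 0 0 0'
python3 -m crank '0 0 -0.05 0 0;0 0 -0.1 0 0;0 0 -0.2 0 0;0 0 -0.2 0 0;0 0 -0.2 0 0;0 0 -0.2 0 0;0 0 0 0 0'
python3 - <<'E'
from h import *
c=shot("wrist"); cv2.imwrite("pics/t2.png",c["img"][:, 150:500])
go([.4207,.2424,.23],3.9); go([.628,.2165,.23],8.9)
TR=np.array([(.333,-.227),(.630,-.217),(.629,-.42),(.337,-.43)])
blobs(c,TR,.006,.016)
E
```

```text
time: 8.55
ee_pos: [0.4837, -0.3798, 0.0131]
eef_rot: [0.689, 0.724, 0.0, 0.0]
ft_force: [-0.7, -0.1, -0.3]
width: 0.0172
grip_force: 25.0
time: 9.05
ee_pos: [0.4832, -0.3798, 0.0126]
eef_rot: [0.69, 0.724, 0.0, 0.0]
ft_force: [0.4, 0.1, -0.8]
width: 0.0417
grip_force: 0.0
time: 9.75
ee_pos: [0.4845, -0.382, 0.2087]
eef_rot: [0.69, 0.724, 0.001, 0.004]
ft_force: [0.2, -0.9, 0.3]
width: 0.0438
grip_force: 0.0
yaw -0.012 (deg -1.1, alt +1.988 flips xy)  shift x 3.131 y -0.103 z -0.130 | t 9.8 tcp [ 0.484  -0.3809  0.2057] w 0.044 q7 0.90
yaw -0.068 (deg -6.1, alt +1.932 flips xy)  shift x 2.839 y 1.174 z -0.125 | t 9.8 tcp [ 0.484  -0.3809  0.2057] w 0.044 q7 0.90
px [291.  45.] rect c 0.4805 -0.2276 L 0.290 W 0.016 axisdeg 0.4 mean [ 0.4434 -0.2278] dark 855 [ 0.4628 -0.2277] yel 0 
px [320. 191.] rect c 0.4834 -0.3899 L 0.073 W 0.052 axisdeg 2.6 mean [ 0.4843 -0.397 ] dark 0  yel 269 [ 0.4836 -0.3796]
```

View pics/t2.png

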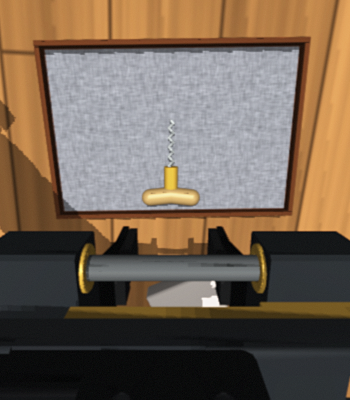

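```bash
python3 -m crank '0.05 0.02 -0.125 -0.068 -0.05;0.203 0.084 0 0 -0.05;0.203 0.084 0 0 -0.05;0.203 0.084 0 0 -0.05;0.203 0.084 0 0 -0.05;0.203 0.084 0 0 -0.05;0.203 0.084 0 0 -0.05;0.203 0.084 0 0 -0.05;0.203 0.084 0 0 -0.05;0.203 0.084 0 0 -0.05'
python3 -m crank '0.203 0.084 0 0 -0.05;0.203 0.084 0 0 -0.05;0.203 0.084 0 0 -0.05;0.203 0.084 0 0 -0.05;0.1 0.05 0 0 -0.05;0.05 0.02 0 0 -0.05;0 0 0 0 -0.05;0 0 0 0 -0.05'
python3 - <<'E'
from h import *
go([.628,.2165,.083],8.9)
c=shot("wrist"); blobs(c)
c=shot("top"); blobs(c)
E
```

```text
time: 10.8
ee_pos: [0.5788, 0.0167, 0.2268]
eef_rot: [0.65, 0.76, -0.0, -0.001]
ft_force: [1.4, -0.1, -0.2]
width: 0.0413
grip_force: 0.0
time: 11.6
ee_pos: [0.6296, 0.2154, 0.2274]
eef_rot: [0.651, 0.759, -0.0, 0.0]
ft_force: [-0.2, -1.2, -0.1]
width: 0.0414
grip_force: 0.0
yaw -0.001 (deg -0.1, alt +1.999 flips xy)  shift x 0.007 y -0.007 z 0.722 | t 11.6 tcp [0.6296 0.2154 0.2274] w 0.041 q7 -0.04
px [125. 121.] rect c 0.4199 0.2491 L 0.078 W 0.046 axisdeg 3.0 mean [0.4198 0.257 ] dark 193 [0.4384 0.2565] yel 508 [0.4218 0.2414]
px [225. 134.] rect c 0.5212 0.2591 L 0.070 W 0.032 axisdeg 5.6 mean [0.5217 0.2594] dark 128 [0.5506 0.2603] yel 0 
px [221. 190.] rect c 0.5173 0.2007 L 0.075 W 0.033 axisdeg 0.5 mean [0.5207 0.2001] dark 701 [0.539  0.2011] yel 0 
px [321. 206.] rect c 0.6297 0.2051 L 0.073 W 0.051 axisdeg 8.8 mean [0.631  0.1978] dark 1  yel 391 [0.6283 0.2155]
px [119. 238.] rect c 0.4093 0.1251 L 0.113 W 0.030 axisdeg 15.4 mean [0.4084 0.1259] dark 749 [0.4101 0.1254] yel 81 [0.3731 0.1129]
px [280. 299.] rect c 0.6049 0.0718 L 0.156 W 0.115 axisdeg 166.8 mean [0.5995 0.0741] dark 1882 [0.5907 0.076 ] yel 1953 [0.5873 0.0671]
px [101. 296.] rect c 0.3899 0.0409 L 0.070 W 0.053 axisdeg 8.8 mean [0.3849 0.0447] dark 724 [0.3775 0.0386] yel 206 [0.3784 0.0393]
px [308. 205.] rect c 0.5262 0.0782 L 0.318 W 0.168 axisdeg 1.8 mean [0.5234 0.0133] dark 686 [0.5439 0.0054] yel 0 
px [283. 168.] rect c 0.6385 0.0859 L 0.066 W 0.029 axisdeg 8.1 mean [0.6383 0.086 ] dark 0  yel 0 
px [247. 171.] rect c 0.6287 0.1956 L 0.062 W 0.054 axisdeg 42.3 mean [0.6316 0.1984] dark 3  yel 0 
px [245. 207.] rect c 0.5177 0.2046 L 0.066 W 0.025 axisdeg 4.0 mean [0.5201 0.2031] dark 3  yel 0 
px [289. 234.] rect c 0.4316 0.0719 L 0.066 W 0.027 axisdeg 179.7 mean [0.4346 0.0709] dark 1  yel 0 
px [269. 237.] rect c 0.4260 0.1300 L 0.067 W 0.025 axisdeg 11.4 mean [0.4274 0.131 ] dark 0  yel 0
```

```bash
python3 -m crank '0.006 -0.006 0.1 0 -0.05;0 0 0.2 0 -0.05;0 0 0.2 0 -0.05;0 0 0.12 0 -0.05;0 0 0.06 0 -0.05;0 0 0.04 0 -0.05;0 0 0 0 -0.05;0 0 0 0 -0.05'
python3 -m crank '0 0 0 0 -1;0 0 0 0 -1;0 0 0 0 -1;0 0 0 0 -1;0 0 0 0 -1;0 0 0 0 -1;0 0 0 0 -1' 25
python3 -m crank '0 0 -0.1 0 -1;0 0 -0.15 0 -1;0 0 -0.2 0 -1;0 0 -0.2 0 -1;0 0 -0.2 0 -1;0 0 0 0 -1;0 0 0 0 -1'
python3 - <<'E'
from h import *
go([.5833,-.370,.012],2.8)
E
```

```text
time: 12.5
ee_pos: [0.629, 0.2185, 0.085]
eef_rot: [0.65, 0.76, 0.001, 0.0]
ft_force: [0.2, 0.2, 0.4]
width: 0.0415
grip_force: 0.0
time: 13.2
ee_pos: [0.6283, 0.2187, 0.0838]
eef_rot: [0.65, 0.76, 0.0, -0.0]
ft_force: [-1.0, -0.3, 3.1]
width: 0.0173
grip_force: 25.0
time: 13.9
ee_pos: [0.6284, 0.2185, 0.2538]
eef_rot: [0.65, 0.76, 0.001, 0.0]
ft_force: [0.3, 0.0, -2.4]
width: 0.0171
grip_force: 25.0
yaw 0.068 (deg 6.1, alt -1.932 flips xy)  shift x -2.929 y -0.370 z 1.207 | t 13.9 tcp [0.6284 0.2185 0.2538] w 0.017 q7 -0.05
```

```bash
python3 -m crank '0 0 0 0.068 -1;-0.1 -0.012 0 0 -1;-0.2 -0.025 0 0 -1;-0.2 -0.025 0 0 -1;-0.2 -0.025 0 0 -1;-0.2 -0.025 0 0 -1;-0.2 -0.025 0 0 -1;-0.2 -0.025 0 0 -1;-0.2 -0.025 0 0 -1;-0.2 -0.025 0 0 -1'
python3 -m crank '-0.2 -0.025 0 0 -1;-0.2 -0.025 0 0 -1;-0.2 -0.025 0 0 -1;-0.2 -0.025 0 0 -1;-0.2 -0.025 0 0 -1;-0.15 -0.02 0 0 -1;-0.08 -0.01 0 0 -1;0 0 0 0 -1;0 0 0 0 -1'
python3 - <<'E'
from h import *
go([.5833,-.370,.012],2.8)
E
```

```text
time: 14.9
ee_pos: [0.6011, -0.1254, 0.2522]
eef_rot: [0.689, 0.725, -0.001, -0.001]
ft_force: [0.1, 0.7, -1.8]
width: 0.017
grip_force: 25.0
time: 15.8
ee_pos: [0.5828, -0.3705, 0.2522]
eef_rot: [0.69, 0.724, -0.0, -0.001]
ft_force: [-0.0, -0.0, -0.9]
width: 0.017
grip_force: 25.0
yaw 0.000 (deg 0.0, alt -2.000 flips xy)  shift x 0.001 y 0.005 z 1.201 | t 15.8 tcp [ 0.5828 -0.3705  0.2522] w 0.017 q7 0.81
```

```bash
python3 -m crank '0 0 0.15 0 -1;0 0 0.22 0 -1;0 0 0.22 0 -1;0 0 0.22 0 -1;0 0 0.2 0 -1;0 0 0.1 0 -1;0 0 0.05 0 -1;0 0 0.03 0 -1;0 0 0.01 0 -1;0 0 0 0 -1'
python3 -m crank '0 0 0 0 -0.4;0 0 0 0 -0.2;0 0 0 0 0;0 0 0 0 0;0 0 0 0 0'
python3 -m crank '0 0 -0.05 0 0;0 0 -0.1 0 0;0 0 -0.2 0 0;0 0 -0.2 0 0;0 0 -0.2 0 0;0 0 -0.2 0 0;0 0 -0.15 0 0;0 0 0 0 0;0 0 0 0 0'
python3 - <<'E'
from h import *
go([.4207,.2424,.23],3.9)
c=shot("wrist"); TR=np.array([(.333,-.227),(.630,-.217),(.629,-.42),(.337,-.43)])
blobs(c,TR,.006,.016)
E
```

```text
time: 16.8
ee_pos: [0.5843, -0.3704, 0.0145]
eef_rot: [0.689, 0.724, 0.0, 0.001]
ft_force: [-0.3, 0.2, 0.0]
width: 0.0175
grip_force: 25.0
time: 17.3
ee_pos: [0.5837, -0.3704, 0.0136]
eef_rot: [0.69, 0.724, 0.0, 0.0]
ft_force: [0.8, 0.3, 0.5]
width: 0.0419
grip_force: 0.0
time: 18.2
ee_pos: [0.5838, -0.3706, 0.2344]
eef_rot: [0.69, 0.724, 0.0, 0.001]
ft_force: [0.5, 0.5, -0.3]
width: 0.0436
grip_force: 0.0
yaw -0.012 (deg -1.1, alt +1.988 flips xy)  shift x 3.113 y -0.605 z 0.020 | t 18.2 tcp [ 0.5838 -0.3706  0.2344] w 0.044 q7 0.81
px [210.  57.] rect c 0.4788 -0.2254 L 0.282 W 0.008 axisdeg 2.8 mean [ 0.4394 -0.2273] dark 626 [ 0.4608 -0.2273] yel 0 
px [250. 192.] rect c 0.4834 -0.3893 L 0.074 W 0.052 axisdeg 1.3 mean [ 0.4841 -0.397 ] dark 0  yel 248 [ 0.4837 -0.3794]
px [322. 191.] rect c 0.5844 -0.3841 L 0.073 W 0.051 axisdeg 2.8 mean [ 0.585  -0.3914] dark 0  yel 235 [ 0.5842 -0.3737]
```

```bash
python3 -m crank '0.1 -0.02 0 -0.012 0;0.205 -0.04 0 0 0;0.205 -0.04 0 0 0;0.205 -0.04 0 0 0;0.205 -0.04 0 0 0;0.205 -0.04 0 0 0;0.205 -0.04 0 0 0;0.205 -0.04 0 0 0;0.205 -0.04 0 0 0;0.205 -0.04 0 0 0'
python3 -m crank '0.205 -0.04 0 0 0;0.205 -0.04 0 0 0;0.205 -0.04 0 0 0;0.205 -0.04 0 0 0;0.205 -0.04 0 0 0;0.1 -0.02 0 0 0;0.04 -0.005 0 0 0;0 0 0 0 0;0 0 0 0 0'
python3 - <<'E'
from h import *
go([.4207,.2424,.083],3.9)
c=shot("wrist"); blobs(c)
E
```

```text
time: 19.25
ee_pos: [0.4804, 0.0144, 0.2326]
eef_rot: [0.682, 0.731, -0.001, -0.0]
ft_force: [1.2, -0.6, -0.2]
width: 0.0435
grip_force: 0.0
time: 20.15
ee_pos: [0.4215, 0.2406, 0.2332]
eef_rot: [0.683, 0.73, -0.0, 0.0]
ft_force: [-0.2, -0.6, 0.7]
width: 0.0431
grip_force: 0.0
yaw -0.001 (deg -0.1, alt +1.999 flips xy)  shift x 0.010 y -0.003 z 0.751 | t 20.1 tcp [0.4215 0.2406 0.2332] w 0.043 q7 -0.54
px [321. 175.] rect c 0.4197 0.2480 L 0.075 W 0.046 axisdeg 2.3 mean [0.4192 0.2566] dark 3  yel 346 [0.4206 0.2403]
px [420. 179.] rect c 0.5277 0.2590 L 0.071 W 0.032 axisdeg 6.1 mean [0.5272 0.2591] dark 96 [0.4947 0.2562] yel 0 
px [406. 242.] rect c 0.5129 0.1717 L 0.103 W 0.081 axisdeg 79.5 mean [0.5228 0.1835] dark 723 [0.5293 0.1769] yel 468 [0.5312 0.1515]
px [323. 286.] rect c 0.4268 0.1176 L 0.071 W 0.018 axisdeg 3.8 mean [0.4304 0.1199] dark 283 [0.4488 0.1193] yel 0 
px [405. 310.] rect c 0.5238 0.1060 L 0.324 W 0.051 axisdeg 3.8 mean [0.535  0.0921] dark 1430 [0.5416 0.0908] yel 3283 [0.5384 0.0916]
```

```bash
python3 -m crank '0.008 -0.004 0.1 0 0;0 0 0.2 0 0;0 0 0.22 0 0;0 0 0.12 0 0;0 0 0.06 0 0;0 0 0.05 0 0;0 0 0 0 0;0 0 0 0 0'
python3 -m crank '0 0 0 0 -1;0 0 0 0 -1;0 0 0 0 -1;0 0 0 0 -1;0 0 0 0 -1;0 0 0 0 -1;0 0 0 0 -1' 25
python3 -m crank '0 0 -0.1 0 -1;0 0 -0.15 0 -1;0 0 -0.2 0 -1;0 0 -0.2 0 -1;0 0 -0.2 0 -1;0 0 0 0 -1;0 0 0 0 -1'
python3 - <<'E'
from h import *
go([.3803,-.347,.012],2.8)
E
```

```text
time: 21.0
ee_pos: [0.4209, 0.2439, 0.0846]
eef_rot: [0.683, 0.731, 0.001, 0.0]
ft_force: [-0.6, -0.6, 0.6]
width: 0.0437
grip_force: 0.0
time: 21.7
ee_pos: [0.4203, 0.2437, 0.0837]
eef_rot: [0.683, 0.731, 0.0, -0.0]
ft_force: [-0.2, -0.1, 2.3]
width: 0.0174
grip_force: 25.0
time: 22.4
ee_pos: [0.4202, 0.2438, 0.2537]
eef_rot: [0.683, 0.731, 0.001, -0.0]
ft_force: [0.4, -0.1, -1.1]
width: 0.0172
grip_force: 25.0
yaw 0.012 (deg 1.1, alt -1.988 flips xy)  shift x -2.942 y -0.344 z 1.206 | t 22.4 tcp [0.4202 0.2438 0.2537] w 0.017 q7 -0.55
```

```bash
python3 -m crank '0 0 0 0.012 -1;-0.1 -0.012 0 0 -1;-0.2 -0.023 0 0 -1;-0.2 -0.023 0 0 -1;-0.2 -0.023 0 0 -1;-0.2 -0.023 0 0 -1;-0.2 -0.023 0 0 -1;-0.2 -0.023 0 0 -1;-0.2 -0.023 0 0 -1;-0.2 -0.023 0 0 -1'
python3 -m crank '-0.2 -0.023 0 0 -1;-0.2 -0.023 0 0 -1;-0.2 -0.023 0 0 -1;-0.2 -0.023 0 0 -1;-0.2 -0.023 0 0 -1;-0.15 -0.02 0 0 -1;-0.08 -0.01 0 0 -1;0 0 0 0 -1;0 0 0 0 -1'
python3 - <<'E'
from h import *
go([.381,-.345,.012],2.8)
E
```

```text
time: 23.4
ee_pos: [0.3963, -0.1, 0.2523]
eef_rot: [0.69, 0.724, -0.0, -0.001]
ft_force: [0.5, -0.9, -0.7]
width: 0.0173
grip_force: 25.0
time: 24.3
ee_pos: [0.3785, -0.3295, 0.2546]
eef_rot: [0.691, 0.723, -0.001, -0.003]
ft_force: [0.5, 0.3, -1.0]
width: 0.0174
grip_force: 25.0
yaw -0.002 (deg -0.2, alt +1.998 flips xy)  shift x -0.082 y 0.017 z 1.213 | t 24.3 tcp [ 0.3785 -0.3295  0.2546] w 0.017 q7 0.73
```

```bash
python3 -m crank '-0.08 0.017 0.15 0 -1;0 0 0.22 0 -1;0 0 0.22 0 -1;0 0 0.22 0 -1;0 0 0.2 0 -1;0 0 0.1 0 -1;0 0 0.05 0 -1;0 0 0.03 0 -1;0 0 0.02 0 -1;0 0 0 0 -1'
python3 -m crank '0 0 0 0 -0.4;0 0 0 0 -0.2;0 0 0 0 0;0 0 0 0 0;0 0 0 0 0'
python3 -m crank '0 0 -0.05 0 0;0 0 -0.1 0 0;0 0 -0.2 0 0;0 0 -0.2 0 0;0 0 -0.2 0 0;0 0 -0.2 0 0;0 0 -0.15 0 0;0 0 0 0 0;0 0 0 0 0'
python3 - <<'E'
from h import *
go([.517,.202,.23],92)
c=shot("wrist"); TR=np.array([(.333,-.227),(.630,-.217),(.629,-.42),(.337,-.43)])
blobs(c,TR,.006,.016)
E
```

```text
time: 25.3
ee_pos: [0.3838, -0.3412, 0.0181]
eef_rot: [0.689, 0.725, 0.001, -0.002]
ft_force: [0.3, 0.1, -0.5]
width: 0.0175
grip_force: 25.0
time: 25.8
ee_pos: [0.3832, -0.3415, 0.0175]
eef_rot: [0.689, 0.725, 0.0, -0.003]
ft_force: [0.1, 0.3, 0.3]
width: 0.0419
grip_force: 0.0
time: 26.7
ee_pos: [0.384, -0.3423, 0.2378]
eef_rot: [0.689, 0.725, 0.001, -0.002]
ft_force: [-0.2, 0.5, 0.2]
width: 0.0437
grip_force: 0.0
yaw -0.990 (deg -89.1, alt +1.010 flips xy)  shift x -0.760 y 2.696 z 0.050 | t 26.7 tcp [ 0.384  -0.3423  0.2378] w 0.044 q7 0.85
px [362.  90.] rect c 0.4608 -0.2252 L 0.254 W 0.007 axisdeg 2.8 mean [ 0.429 -0.227] dark 330 [ 0.4601 -0.227 ] yel 0 
px [323. 165.] rect c 0.3836 -0.3335 L 0.072 W 0.051 axisdeg 2.9 mean [ 0.3832 -0.3255] dark 0  yel 239 [ 0.3841 -0.3443]
px [391. 218.] rect c 0.4887 -0.4017 L 0.066 W 0.062 axisdeg 143.6 mean [ 0.4854 -0.3973] dark 34 [ 0.4849 -0.4157] yel 236 [ 0.4832 -0.38  ]
px [460. 217.] rect c 0.5842 -0.3842 L 0.074 W 0.053 axisdeg 2.9 mean [ 0.5848 -0.3912] dark 10  yel 254 [ 0.5841 -0.3741]
```

```bash
python3 -m crank '0 0 0 -0.09 -0.1;0 0 0 -0.09 -0.1;0 0 0 -0.09 -0.1;0 0 0 -0.09 -0.1;0 0 0 -0.09 -0.1;0 0 0 -0.09 -0.1;0 0 0 -0.09 -0.1;0 0 0 -0.09 -0.1;0 0 0 -0.09 -0.1;0 0 0 -0.09 -0.1'
python3 -m crank '0 0 0 -0.09 -0.1;-0.028 0.1 0 0 -0.1;-0.052 0.185 0 0 -0.1;-0.052 0.185 0 0 -0.1;-0.052 0.185 0 0 -0.1;-0.052 0.185 0 0 -0.1;-0.052 0.185 0 0 -0.1;-0.052 0.185 0 0 -0.1;-0.052 0.185 0 0 -0.1;-0.052 0.185 0 0 -0.1'
python3 -m crank '-0.052 0.185 0 0 -0.1;-0.052 0.185 0 0 -0.1;-0.052 0.185 0 0 -0.1;-0.052 0.185 0 0 -0.1;-0.052 0.185 0 0 -0.1;-0.04 0.14 0 0 -0.1;-0.015 0.06 0 0 -0.1;0 0 0 0 -0.1;0 0 0 0 -0.1'
python3 - <<'E'
from h import *
go([.517,.202,.083],92)
c=shot("wrist"); blobs(c); cv2.imwrite("pics/w3.png",c["img"][60:,:])
E
```

```text
time: 27.75
ee_pos: [0.3831, -0.342, 0.2361]
eef_rot: [0.051, 0.999, 0.002, -0.003]
ft_force: [0.4, 0.9, 0.0]
width: 0.039
grip_force: 0.0
time: 28.75
ee_pos: [0.4611, -0.0221, 0.237]
eef_rot: [-0.017, 1.0, 0.002, -0.003]
ft_force: [0.4, 0.3, 0.5]
width: 0.0391
grip_force: 0.0
time: 29.65
ee_pos: [0.517, 0.2017, 0.2385]
eef_rot: [-0.016, 1.0, 0.001, -0.002]
ft_force: [-0.5, -0.9, 1.1]
width: 0.039
grip_force: 0.0
yaw -0.002 (deg -0.1, alt +1.998 flips xy)  shift x -0.004 y -0.001 z 0.778 | t 29.6 tcp [0.517  0.2017 0.2385] w 0.039 q7 1.22
px [124.  35.] rect c 0.3683 0.0034 L 0.038 W 0.006 axisdeg 91.9 mean [0.368  0.0021] dark 1  yel 0 
px [137. 148.] rect c 0.4854 0.0023 L 0.214 W 0.030 axisdeg 1.9 mean [ 4.801e-01 -3.000e-04] dark 2614 [ 4.859e-01 -3.000e-04] yel 0 
px [255. 104.] rect c 0.4255 0.1287 L 0.072 W 0.032 axisdeg 5.0 mean [0.428  0.1286] dark 393 [0.4489 0.1305] yel 0 
px [197. 108.] rect c 0.4317 0.0676 L 0.071 W 0.033 axisdeg 179.7 mean [0.4338 0.068 ] dark 383 [0.4545 0.07  ] yel 0 
px [321. 194.] rect c 0.5207 0.2002 L 0.074 W 0.031 axisdeg 6.0 mean [0.5226 0.2009] dark 306 [0.5423 0.1994] yel 0 
px [374. 199.] rect c 0.5285 0.2610 L 0.072 W 0.032 axisdeg 5.6 mean [0.5264 0.2609] dark 101 [0.5157 0.2534] yel 10 
px [242. 270.] rect c 0.6208 0.1082 L 0.070 W 0.028 axisdeg 7.8 mean [0.6209 0.1071] dark 398 [0.6219 0.1082] yel 407 [0.6196 0.1069]
px [294. 308.] rect c 0.6592 0.1722 L 0.229 W 0.048 axisdeg 91.7 mean [0.672  0.1709] dark 1734 [0.6721 0.169 ] yel 1425 [0.6758 0.1672]
```

View pics/w3.png

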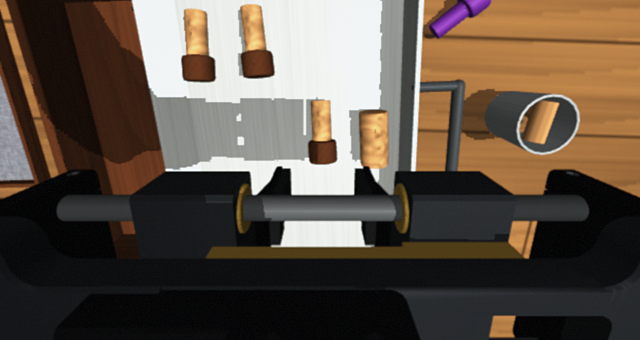

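```bash
python3 -m crank '0 -0.004 0.1 0 -0.1;0 0 0.2 0 -0.1;0 0 0.22 0 -0.1;0 0 0.14 0 -0.1;0 0 0.06 0 -0.1;0 0 0.05 0 -0.1;0 0 0 0 -0.1;0 0 0 0 -0.1'
python3 -m crank '0 0 0 0 -1;0 0 0 0 -1;0 0 0 0 -1;0 0 0 0 -1;0 0 0 0 -1;0 0 0 0 -1' 20
python3 -m crank '0 0 -0.1 0 -1;0 0 -0.15 0 -1;0 0 -0.2 0 -1;0 0 -0.2 0 -1;0 0 -0.2 0 -1;0 0 0 0 -1;0 0 0 0 -1'
python3 - <<'E'
from h import *
go([.576,-.263,.012],92.8)
E
```

```text
time: 30.5
ee_pos: [0.5174, 0.2035, 0.0865]
eef_rot: [-0.017, 1.0, 0.003, -0.001]
ft_force: [-0.2, -0.1, 0.0]
width: 0.0391
grip_force: 0.0
time: 31.1
ee_pos: [0.5168, 0.2036, 0.0855]
eef_rot: [-0.017, 1.0, 0.002, -0.001]
ft_force: [-0.2, 0.4, 3.3]
width: 0.0215
grip_force: 20.4
time: 31.8
ee_pos: [0.5173, 0.2028, 0.2555]
eef_rot: [-0.017, 1.0, 0.002, -0.001]
ft_force: [-0.2, 0.0, -0.9]
width: 0.0215
grip_force: 20.3
yaw -0.009 (deg -0.8, alt +1.991 flips xy)  shift x -0.182 y -2.346 z 1.205 | t 31.8 tcp [0.5173 0.2028 0.2555] w 0.021 q7 1.22
```

```bash
python3 -m crank '-0.01 -0.1 0 -0.009 -1;-0.014 -0.18 0 0 -1;-0.014 -0.18 0 0 -1;-0.014 -0.18 0 0 -1;-0.014 -0.18 0 0 -1;-0.014 -0.18 0 0 -1;-0.014 -0.18 0 0 -1;-0.014 -0.18 0 0 -1;-0.014 -0.18 0 0 -1;-0.014 -0.18 0 0 -1'
python3 -m crank '-0.014 -0.18 0 0 -1;-0.014 -0.18 0 0 -1;-0.014 -0.18 0 0 -1;-0.01 -0.06 0 0 -1;0 -0.02 0 0 -1;0 0 0 0 -1;0 0 0 0 -1'
python3 - <<'E'
from h import *
go([.573,-.2635,.012],92.8)
E
```

```text
time: 32.8
ee_pos: [0.5599, -0.1408, 0.2518]
eef_rot: [-0.024, 1.0, 0.002, -0.003]
ft_force: [0.7, 0.1, -0.2]
width: 0.0214
grip_force: 20.3
time: 33.5
ee_pos: [0.5774, -0.2612, 0.2526]
eef_rot: [-0.025, 1.0, 0.003, -0.002]
ft_force: [-0.7, 0.6, -0.1]
width: 0.0213
grip_force: 20.3
yaw 0.001 (deg 0.1, alt -1.999 flips xy)  shift x 0.018 y -0.017 z 1.203 | t 33.5 tcp [ 0.5774 -0.2612  0.2526] w 0.021 q7 2.18
```

```bash
python3 -m crank '0.015 -0.015 0.15 0 -1;0 0 0.22 0 -1;0 0 0.22 0 -1;0 0 0.22 0 -1;0 0 0.2 0 -1;0 0 0.1 0 -1;0 0 0.05 0 -1;0 0 0.03 0 -1;0 0 0.01 0 -1;0 0 0 0 -1'
python3 -m crank '0 0 0 0 -0.4;0 0 0 0 -0.3;0 0 0 0 -0.15;0 0 0 0 -0.1;0 0 0 0 -0.1'
python3 -m crank '0 0 -0.05 0 -0.1;0 0 -0.1 0 -0.1;0 0 -0.2 0 -0.1;0 0 -0.2 0 -0.1;0 0 -0.2 0 -0.1;0 0 -0.2 0 -0.1;0 0 -0.15 0 -0.1;0 0 0 0 -0.1;0 0 0 0 -0.1'
python3 - <<'E'
from h import *
go([.4245,.129,.23],97)
c=shot("wrist"); TR=np.array([(.333,-.227),(.630,-.217),(.629,-.42),(.337,-.43)])
blobs(c,TR,.006,.016)
E
```

```text
time: 34.5
ee_pos: [0.5741, -0.2651, 0.0141]
eef_rot: [-0.024, 1.0, 0.002, -0.001]
ft_force: [-0.2, -0.6, -0.7]
width: 0.0212
grip_force: 20.3
time: 35.0
ee_pos: [0.5735, -0.2651, 0.0132]
eef_rot: [-0.024, 1.0, 0.002, -0.002]
ft_force: [-0.1, -0.5, 0.8]
width: 0.0385
grip_force: 0.0
time: 35.9
ee_pos: [0.5742, -0.2662, 0.234]
eef_rot: [-0.024, 1.0, 0.002, -0.001]
ft_force: [0.3, -0.0, -0.5]
width: 0.0392
grip_force: 0.0
yaw -0.047 (deg -4.2, alt +1.953 flips xy)  shift x 0.502 y 2.053 z 0.029 | t 35.9 tcp [ 0.5742 -0.2662  0.234 ] w 0.039 q7 2.20
px [278.  22.] rect c 0.3937 -0.3332 L 0.055 W 0.051 axisdeg 4.8 mean [ 0.3886 -0.3273] dark 5  yel 398 [ 0.3842 -0.3443]
px [359.  63.] rect c 0.4589 -0.2272 L 0.196 W 0.006 axisdeg 1.9 mean [ 0.4301 -0.2275] dark 321 [ 0.4468 -0.2278] yel 0 
px [222. 102.] rect c 0.4838 -0.3892 L 0.074 W 0.053 axisdeg 3.1 mean [ 0.4831 -0.3977] dark 1  yel 307 [ 0.4832 -0.3797]
px [210. 166.] rect c 0.5571 -0.4191 L 0.137 W 0.005 axisdeg 3.1 mean [ 0.5674 -0.4182] dark 251 [ 0.5681 -0.4182] yel 0 
px [323. 181.] rect c 0.5776 -0.2651 L 0.073 W 0.030 axisdeg 2.7 mean [ 0.58  -0.265] dark 126 [ 0.5984 -0.2694] yel 0 
px [230. 180.] rect c 0.5851 -0.3839 L 0.074 W 0.052 axisdeg 3.2 mean [ 0.5844 -0.3919] dark 79 [ 0.5826 -0.3833] yel 264 [ 0.584  -0.3742]
```

```bash
python3 -m crank '0.02 0.1 0 -0.047 -0.1;0.045 0.18 0 0 -0.1;0.045 0.18 0 0 -0.1;0.045 0.18 0 0 -0.1;0.045 0.18 0 0 -0.1;0.045 0.18 0 0 -0.1;0.045 0.18 0 0 -0.1;0.045 0.18 0 0 -0.1;0.045 0.18 0 0 -0.1;0.045 0.18 0 0 -0.1'
python3 -m crank '0.045 0.18 0 0 -0.1;0.02 0.11 0 0 -0.1;0.01 0.04 0 0 -0.1;0 0 0 0 -0.1;0 0 0 0 -0.1'
python3 - <<'E'
from h import *
c=shot("wrist"); blobs(c)
go([.4245,.1285,.083],97)
E
```

```text
time: 36.95
ee_pos: [0.4478, 0.0667, 0.2339]
eef_rot: [-0.061, 0.998, 0.002, -0.002]
ft_force: [-0.4, 0.3, -0.8]
width: 0.0392
grip_force: 0.0
time: 37.45
ee_pos: [0.4266, 0.1279, 0.2348]
eef_rot: [-0.06, 0.998, 0.002, -0.002]
ft_force: [0.6, -0.1, 0.2]
width: 0.0393
grip_force: 0.0
px [247. 161.] rect c 0.4274 0.1301 L 0.285 W 0.127 axisdeg 91.5 mean [0.4056 0.0426] dark 1472 [0.42   0.0021] yel 0 
px [268. 192.] rect c 0.4349 0.0684 L 0.074 W 0.031 axisdeg 3.3 mean [0.4368 0.0688] dark 681 [0.4547 0.0696] yel 0 
px [323. 193.] rect c 0.4286 0.1298 L 0.073 W 0.031 axisdeg 6.9 mean [0.4307 0.1297] dark 286 [0.4498 0.1283] yel 0 
px [242. 269.] rect c 0.5332 0.0443 L 0.074 W 0.024 axisdeg 9.2 mean [0.5355 0.0436] dark 437 [0.5346 0.0446] yel 417 [0.5351 0.0436]
px [403. 269.] rect c 0.5114 0.2353 L 0.073 W 0.023 axisdeg 6.1 mean [0.5124 0.2366] dark 402 [0.5114 0.2352] yel 428 [0.5119 0.2363]
px [324. 310.] rect c 0.5680 0.1397 L 0.287 W 0.054 axisdeg 97.3 mean [0.58   0.1483] dark 3244 [0.58   0.1482] yel 2682 [0.5821 0.1499]
px [242. 364.] rect c 0.6717 0.0555 L 0.091 W 0.038 axisdeg 92.3 mean [0.6761 0.0507] dark 393 [0.6761 0.0507] yel 34 [0.6766 0.0508]
px [304. 366.] rect c 0.6721 0.1311 L 0.050 W 0.046 axisdeg 117.0 mean [0.6695 0.1332] dark 310 [0.6695 0.1332] yel 18 
px [341. 361.] rect c 0.6588 0.1796 L 0.061 W 0.041 axisdeg 96.6 mean [0.6561 0.1817] dark 310 [0.6561 0.1817] yel 23 [0.6594 0.1865]
px [387. 369.] rect c 0.6576 0.2446 L 0.076 W 0.051 axisdeg 92.4 mean [0.6617 0.2437] dark 511 [0.6617 0.2437] yel 39 [0.6565 0.2442]
yaw -0.001 (deg -0.1, alt +1.999 flips xy)  shift x 0.008 y 0.002 z 0.760 | t 37.5 tcp [0.4267 0.1277 0.2349] w 0.039 q7 1.27
```

```bash
python3 -m crank '0.005 0.005 0.1 0 -0.1;0 0 0.2 0 -0.1;0 0 0.22 0 -0.1;0 0 0.14 0 -0.1;0 0 0.06 0 -0.1;0 0 0.04 0 -0.1;0 0 0 0 -0.1;0 0 0 0 -0.1'
python3 -m crank '0 0 0 0 -1;0 0 0 0 -1;0 0 0 0 -1;0 0 0 0 -1;0 0 0 0 -1;0 0 0 0 -1' 20
python3 -m crank '0 0 -0.1 0 -1;0 0 -0.15 0 -1;0 0 -0.2 0 -1;0 0 -0.2 0 -1;0 0 -0.2 0 -1;0 0 0 0 -1;0 0 0 0 -1'
python3 - <<'E'
from h import *
go([.478,-.268,.012],92.8)
E
```

```text
time: 38.3
ee_pos: [0.4256, 0.1308, 0.0844]
eef_rot: [-0.061, 0.998, 0.003, -0.001]
ft_force: [0.8, -0.3, -0.4]
width: 0.0394
grip_force: 0.0
time: 38.9
ee_pos: [0.4249, 0.1308, 0.0835]
eef_rot: [-0.061, 0.998, 0.002, -0.001]
ft_force: [0.4, 0.2, 3.3]
width: 0.0213
grip_force: 21.5
time: 39.6
ee_pos: [0.4255, 0.13, 0.2534]
eef_rot: [-0.061, 0.998, 0.002, -0.001]
ft_force: [-1.0, -0.7, -1.2]
width: 0.0212
grip_force: 21.5
yaw 0.047 (deg 4.2, alt -1.953 flips xy)  shift x -0.168 y -2.006 z 1.197 | t 39.6 tcp [0.4255 0.13   0.2534] w 0.021 q7 1.26
```

```bash
python3 -m crank '-0.01 -0.1 0 0.047 -1;-0.014 -0.17 0 0 -1;-0.014 -0.17 0 0 -1;-0.014 -0.17 0 0 -1;-0.014 -0.17 0 0 -1;-0.014 -0.17 0 0 -1;-0.014 -0.17 0 0 -1;-0.014 -0.17 0 0 -1;-0.014 -0.17 0 0 -1;-0.014 -0.17 0 0 -1'
python3 -m crank '-0.014 -0.17 0 0 -1;-0.014 -0.13 0 0 -1;-0.004 -0.06 0 0 -1;0 -0.02 0 0 -1;0 0 0 0 -1;0 0 0 0 -1'
python3 - <<'E'
from h import *
go([.478,-.268,.012],92.8)
E
```

```text
time: 40.6
ee_pos: [0.4689, -0.1952, 0.2503]
eef_rot: [-0.024, 1.0, 0.002, -0.003]
ft_force: [-0.5, -0.0, 0.1]
width: 0.0215
grip_force: 21.5
time: 41.2
ee_pos: [0.4797, -0.2687, 0.2508]
eef_rot: [-0.025, 1.0, 0.002, -0.002]
ft_force: [0.7, 0.6, -0.6]
width: 0.0213
grip_force: 21.5
yaw 0.000 (deg 0.0, alt -2.000 flips xy)  shift x 0.003 y -0.002 z 1.194 | t 41.2 tcp [ 0.4797 -0.2687  0.2508] w 0.021 q7 2.20
```

```bash
python3 -m crank '0 0 0.15 0 -1;0 0 0.22 0 -1;0 0 0.22 0 -1;0 0 0.22 0 -1;0 0 0.2 0 -1;0 0 0.1 0 -1;0 0 0.05 0 -1;0 0 0.03 0 -1;0 0 0 0 -1;0 0 0 0 -1'
python3 -m crank '0 0 0 0 -0.4;0 0 0 0 -0.3;0 0 0 0 -0.15;0 0 0 0 -0.1;0 0 0 0 -0.1'
python3 -m crank '0 0 -0.05 0 -0.1;0 0 -0.1 0 -0.1;0 0 -0.2 0 -0.1;0 0 -0.2 0 -0.1;0 0 -0.2 0 -0.1;0 0 -0.2 0 -0.1;0 0 -0.15 0 -0.1;0 0 0 0 -0.1;0 0 0 0 -0.1'
python3 - <<'E'
from h import *
go([.4325,.0685,.23],91)
c=shot("wrist"); TR=np.array([(.333,-.227),(.630,-.217),(.629,-.42),(.337,-.43)])
blobs(c,TR,.006,.016)
E
```

```text
time: 42.2
ee_pos: [0.4798, -0.2688, 0.0145]
eef_rot: [-0.024, 1.0, 0.002, -0.001]
ft_force: [-0.4, 0.0, -0.2]
width: 0.0217
grip_force: 21.5
time: 42.7
ee_pos: [0.479, -0.2687, 0.0135]
eef_rot: [-0.024, 1.0, 0.002, -0.002]
ft_force: [-0.1, -0.3, -0.6]
width: 0.0381
grip_force: 0.0
time: 43.6
ee_pos: [0.4798, -0.2698, 0.2341]
eef_rot: [-0.024, 1.0, 0.002, -0.001]
ft_force: [-0.6, -0.3, 0.1]
width: 0.0391
grip_force: 0.0
yaw 0.020 (deg 1.8, alt -1.980 flips xy)  shift x 0.207 y 1.695 z 0.028 | t 43.6 tcp [ 0.4798 -0.2698  0.2341] w 0.039 q7 2.22
px [228.  60.] rect c 0.3375 -0.3775 L 0.099 W 0.003 axisdeg 92.8 mean [ 0.3384 -0.3919] dark 171 [ 0.3384 -0.3926] yel 0 
px [356. 128.] rect c 0.4502 -0.2268 L 0.232 W 0.007 axisdeg 2.6 mean [ 0.4147 -0.2283] dark 197 [ 0.4348 -0.2289] yel 0 
px [281. 100.] rect c 0.3830 -0.3339 L 0.074 W 0.052 axisdeg 2.7 mean [ 0.3826 -0.327 ] dark 0  yel 290 [ 0.3842 -0.344 ]
px [228. 175.] rect c 0.4840 -0.3897 L 0.074 W 0.053 axisdeg 2.6 mean [ 0.4835 -0.3977] dark 27 [ 0.4824 -0.3853] yel 245 [ 0.4834 -0.3802]
px [322. 181.] rect c 0.4832 -0.2685 L 0.073 W 0.030 axisdeg 2.6 mean [ 0.4852 -0.2685] dark 49 [ 0.5028 -0.2793] yel 0 
px [335. 238.] rect c 0.5672 -0.2427 L 0.062 W 0.036 axisdeg 15.5 mean [ 0.5689 -0.2462] dark 57 [ 0.5894 -0.2381] yel 0 
px [250. 247.] rect c 0.5946 -0.3678 L 0.075 W 0.037 axisdeg 157.5 mean [ 0.5889 -0.3703] dark 187 [ 0.5972 -0.3757] yel 207 [ 0.6012 -0.3803]
```

```bash
python3 -m crank '0.01 0.1 0 0.01 -0.1;0.022 0.18 0 0 -0.1;0.022 0.18 0 0 -0.1;0.022 0.18 0 0 -0.1;0.022 0.18 0 0 -0.1;0.022 0.18 0 0 -0.1;0.022 0.18 0 0 -0.1;0.022 0.18 0 0 -0.1;0.022 0.18 0 0 -0.1;0.02 0.1 0 0 -0.1'
python3 -m crank '0.01 0.04 0 0 -0.1;0 0.015 0 0 -0.1;0 0 0 0 -0.1;0 0 0 0 -0.1'
python3 - <<'E'
from h import *
c=shot("wrist"); blobs(c); cv2.imwrite("pics/w4.png",c["img"])
c=shot("top"); cv2.imwrite("pics/top2.png",cv2.resize(c["img"][120:290,180:470],None,fx=2.7,fy=2.7,interpolation=cv2.INTER_CUBIC))
go([.4325,.0685,.083],92)
E
```

```text
time: 44.65
ee_pos: [0.4261, 0.0594, 0.2337]
eef_rot: [-0.018, 1.0, 0.002, -0.003]
ft_force: [-0.7, -0.0, 0.0]
width: 0.0395
grip_force: 0.0
time: 45.05
ee_pos: [0.4253, 0.0665, 0.2348]
eef_rot: [-0.015, 1.0, 0.002, -0.002]
ft_force: [0.5, 0.9, 0.1]
width: 0.0389
grip_force: 0.0
px [302. 172.] rect c 0.4324 0.1320 L 0.286 W 0.138 axisdeg 91.7 mean [0.4074 0.0426] dark 1948 [0.4292 0.0018] yel 18 
px [324. 200.] rect c 0.4350 0.0697 L 0.073 W 0.031 axisdeg 1.6 mean [0.4368 0.0695] dark 295 [0.4562 0.0671] yel 0 
px [403. 269.] rect c 0.5193 0.1662 L 0.072 W 0.021 axisdeg 4.0 mean [0.5202 0.1672] dark 400 [0.519  0.1659] yel 427 [0.5201 0.1669]
px [381. 310.] rect c 0.5663 0.1392 L 0.293 W 0.055 axisdeg 91.1 mean [0.5779 0.1451] dark 3562 [0.578  0.1467] yel 3148 [0.5795 0.1522]
px [306. 364.] rect c 0.6666 0.0563 L 0.121 W 0.049 axisdeg 91.5 mean [0.6651 0.0525] dark 931 [0.6651 0.0525] yel 79 [0.6629 0.0565]
px [378. 365.] rect c 0.6627 0.1502 L 0.078 W 0.048 axisdeg 94.1 mean [0.6636 0.1484] dark 667 [0.6636 0.1484] yel 63 [0.6651 0.1458]
yaw -0.002 (deg -0.2, alt +1.998 flips xy)  shift x -0.039 y 0.004 z 0.759 | t 45.1 tcp [0.4253 0.0668 0.2349] w 0.039 q7 1.27
```

View pics/top2.png

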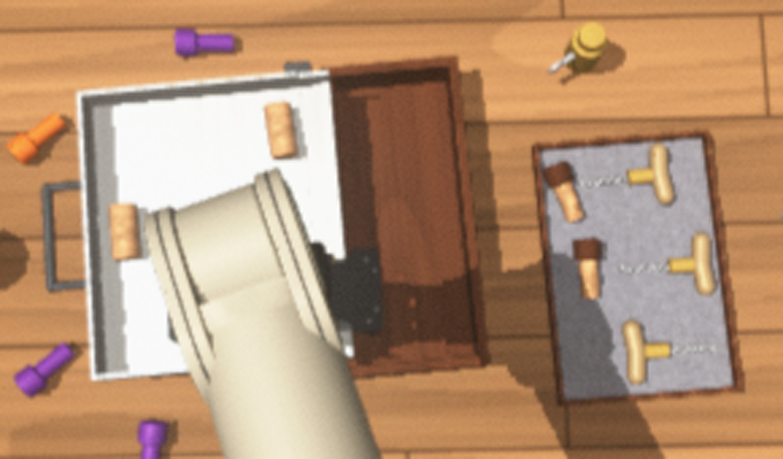

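```bash
python3 -m crank '-0.04 0.01 0.1 0 -0.1;0 0 0.2 0 -0.1;0 0 0.22 0 -0.1;0 0 0.14 0 -0.1;0 0 0.06 0 -0.1;0 0 0.035 0 -0.1;0 0 0 0 -0.1;0 0 0 0 -0.1'
python3 -m crank '0 0 0 0 -1;0 0 0 0 -1;0 0 0 0 -1;0 0 0 0 -1;0 0 0 0 -1;0 0 0 0 -1' 20
python3 -m crank '0 0 -0.1 0 -1;0 0 -0.15 0 -1;0 0 -0.2 0 -1;0 0 -0.2 0 -1;0 0 -0.2 0 -1;0 0 0 0 -1;0 0 0 0 -1'
python3 - <<'E'
from h import *
go([.3832,-.2697,.012],92.8)
E
```

```text
time: 45.95
ee_pos: [0.4335, 0.0708, 0.0851]
eef_rot: [-0.016, 1.0, 0.002, -0.001]
ft_force: [-0.3, -0.2, 0.4]
width: 0.0391
grip_force: 0.0
time: 46.55
ee_pos: [0.4332, 0.0709, 0.0845]
eef_rot: [-0.016, 1.0, 0.002, -0.001]
ft_force: [1.4, 0.9, 5.5]
width: 0.0298
grip_force: 20.0
time: 47.25
ee_pos: [0.4331, 0.07, 0.254]
eef_rot: [-0.016, 1.0, 0.002, -0.001]
ft_force: [-0.5, 0.0, -0.4]
width: 0.0302
grip_force: 20.0
yaw -0.010 (deg -0.9, alt +1.990 flips xy)  shift x 0.329 y -1.690 z 1.203 | t 47.2 tcp [0.4331 0.07   0.254 ] w 0.030 q7 1.27
```

```bash
python3 -m crank '0.01 -0.06 0 -0.01 -1;0.028 -0.14 0 0 -1;0.028 -0.14 0 0 -1;0.028 -0.14 0 0 -1;0.028 -0.14 0 0 -1;0.028 -0.14 0 0 -1;0.028 -0.14 0 0 -1;0.028 -0.14 0 0 -1;0.028 -0.14 0 0 -1;0.028 -0.14 0 0 -1'
python3 -m crank '0.028 -0.14 0 0 -1;0.028 -0.14 0 0 -1;0.01 -0.06 0 0 -1;0.01 -0.03 0 0 -1;0 0 0 0 -1;0 0 0 0 -1'
python3 - <<'E'
from h import *
go([.3832,-.2697,.012],92.8)
c=shot("wrist"); a=c["img"]; b=shot("side")["img"]; 
cv2.imwrite("pics/s3.png",np.hstack([a[150:350,200:450],cv2.resize(b[80:210,250:420],(0,0),fx=2,fy=2)[:200]]))
E
```

```text
time: 48.25
ee_pos: [0.3921, -0.1971, 0.2514]
eef_rot: [-0.024, 1.0, 0.002, -0.003]
ft_force: [0.1, -0.3, -0.2]
width: 0.0298
grip_force: 20.0
time: 48.85
ee_pos: [0.3817, -0.27, 0.2522]
eef_rot: [-0.025, 1.0, 0.002, -0.002]
ft_force: [0.3, -0.1, -0.2]
width: 0.0297
grip_force: 20.0
yaw 0.000 (deg 0.0, alt -2.000 flips xy)  shift x -0.012 y -0.005 z 1.201 | t 48.9 tcp [ 0.3817 -0.27    0.2522] w 0.030 q7 2.00
```

View pics/s3.png

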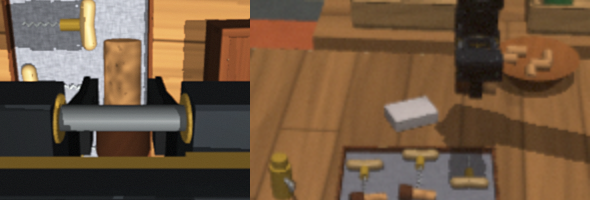

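```bash
python3 -m crank '-0.01 0 0.15 0 -1;0 0 0.22 0 -1;0 0 0.22 0 -1;0 0 0.22 0 -1;0 0 0.2 0 -1;0 0 0.1 0 -1;0 0 0.05 0 -1;0 0 0.02 0 -1;0 0 0.01 0 -1;0 0 0 0 -1'
python3 -m crank '0 0 0 0 -0.25;0 0 0 0 -0.15;0 0 0 0 -0.1;0 0 0 0 0;0 0 0 0 0'
python3 -m crank '0 0 -0.05 0 0;0 0 -0.1 0 0;0 0 -0.2 0 0;0 0 -0.2 0 0;0 0 -0.2 0 0;0 0 -0.2 0 0;0 0 -0.2 0 0;0 0 0 0 0;0 0 0 0 0'
python3 - <<'E'
from h import *
np.set_printoptions(precision=4,suppress=True)
go([.513,.2,.30],94)
c=shot("wrist"); cv2.imwrite("pics/t5.png",c["img"])
c=shot("top"); print(px2w(c,[(199,190),(199,227)],.124)[:,:2]); m=cv2.resize(c["img"][130:280,140:340],None,fx=3.5,fy=3.5,interpolation=cv2.INTER_CUBIC); cv2.imwrite("pics/h1.png",m)
E
```

```text
time: 49.95
ee_pos: [0.384, -0.2688, 0.0205]
eef_rot: [-0.025, 1.0, 0.003, -0.001]
ft_force: [-0.2, -0.2, -0.2]
width: 0.0296
grip_force: 20.0
time: 50.45
ee_pos: [0.3833, -0.2688, 0.0198]
eef_rot: [-0.025, 1.0, 0.003, -0.002]
ft_force: [0.7, 0.3, 0.5]
width: 0.0426
grip_force: 0.0
time: 51.35
ee_pos: [0.3844, -0.27, 0.2469]
eef_rot: [-0.025, 1.0, 0.004, -0.001]
ft_force: [-0.0, -0.3, -0.7]
width: 0.0436
grip_force: 0.0
yaw -0.013 (deg -1.1, alt +1.987 flips xy)  shift x -0.805 y 2.301 z -0.249 | t 51.4 tcp [ 0.3844 -0.27    0.2469] w 0.044 q7 1.98
[[0.568  0.3344]
 [0.4575 0.3316]]
```

View pics/t5.png

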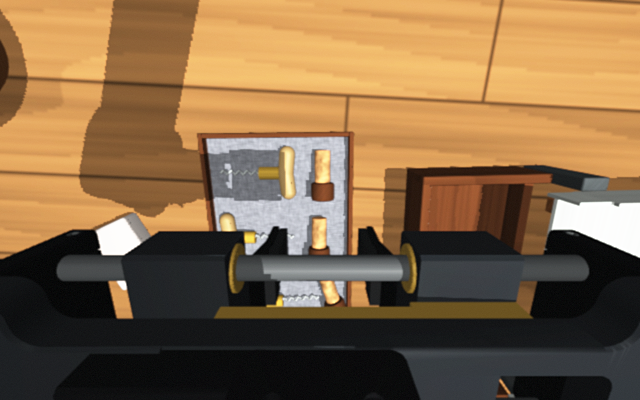

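View pics/h1.png

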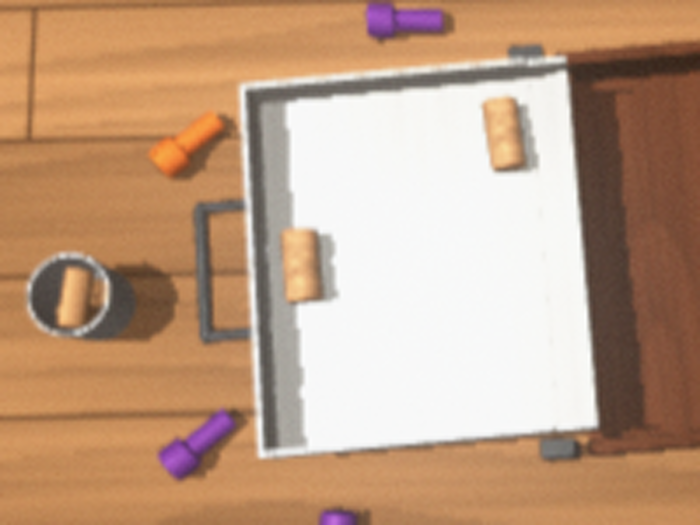

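```bash
python3 -m crank '-0.05 0.1 -0.05 -0.013 -0.22;-0.04 0.19 0 0 -0.22;-0.04 0.19 0 0 -0.22;-0.04 0.19 0 0 -0.22;-0.04 0.19 0 0 -0.22;-0.04 0.19 0 0 -0.22;-0.04 0.19 0 0 -0.22;-0.04 0.19 0 0 -0.22;-0.04 0.19 0 0 -0.22;-0.04 0.19 0 0 -0.22'
python3 -m crank '-0.05 0.19 0 0 -0.22;-0.05 0.19 0 0 -0.22;-0.06 0.19 0 0 -0.22;-0.06 0.18 0 0 -0.22;-0.08 0.16 0 0 -0.22;-0.06 0.12 0 0 -0.22;-0.04 0.06 0 0 -0.22;0 0 0 0 -0.22;0 0 0 0 -0.22'
python3 - <<'E'
from h import *
go([.515,.335,.105],94)
c=shot("wrist"); cv2.imwrite("pics/h2.png",c["img"][100:380])
print(w2px(c,[(.57,.339,.124),(.46,.331,.124),(.515,.335,.124)]))
E
```

```text
time: 52.45
ee_pos: [0.4403, 0.0981, 0.2569]
eef_rot: [-0.035, 0.999, 0.003, -0.003]
ft_force: [0.5, -0.2, 0.4]
width: 0.0336
grip_force: 0.0
time: 53.35
ee_pos: [0.505, 0.319, 0.2582]
eef_rot: [-0.035, 0.999, 0.002, -0.003]
ft_force: [-0.4, -0.8, -0.4]
width: 0.0339
grip_force: 0.0
yaw 0.000 (deg 0.0, alt -2.000 flips xy)  shift x -0.060 y 0.073 z 0.766 | t 53.4 tcp [0.505  0.319  0.2582] w 0.034 q7 1.10
[[335.49391372 248.22975359]
 [336.45120478 151.00937781]
 [335.95027563 201.88264089]]
```

View pics/h2.png

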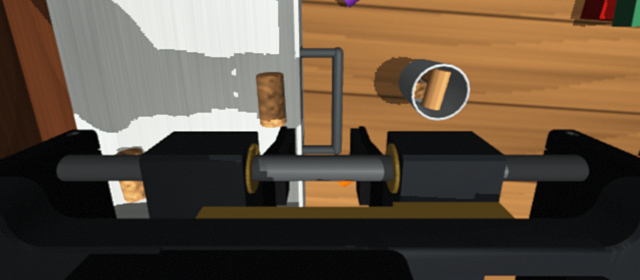

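```bash
python3 -m crank '-0.06 0.081 0.1 0 -0.22;0 0 0.15 0 -0.22;0 0 0.15 0 -0.22;0 0 0.15 0 -0.22;0 0 0.1 0 -0.22;0 0 0.06 0 -0.22;0 0 0.04 0 -0.22;0 0 0 0 -0.22;0 0 0 0 -0.22'
python3 -m crank '0 0 0 0 -1;0 0 0 0 -1;0 0 0 0 -1;0 0 0 0 -1;0 0 0 0 -1;0 0 0 0 -1' 35
python3 -m crank '-0 -0.008 -0.035 0 -1;0 -0.008 -0.035 0 -1;0 -0.008 -0.035 0 -1;0 -0.008 -0.035 0 -1;0 -0.011 -0.034 0 -1;0 -0.011 -0.034 0 -1;0 -0.011 -0.034 0 -1;0 -0.012 -0.034 0 -1;0 0 0 0 -1'
python3 - <<'E'
from h import *
c=shot("wrist"); cv2.imwrite("pics/lift.png",np.vstack([c["img"][100:350,100:500],shot("side")["img"][180:380,150:550]]))
go([.515,.335,.105],94)
E
```

```text
time: 54.3
ee_pos: [0.5158, 0.3383, 0.1108]
eef_rot: [-0.035, 0.999, 0.004, -0.001]
ft_force: [0.5, -0.9, -0.2]
width: 0.034
grip_force: 0.0
time: 54.9
ee_pos: [0.5157, 0.3364, 0.1101]
eef_rot: [-0.035, 0.999, 0.002, -0.002]
ft_force: [-1.8, -5.5, 5.1]
width: 0.0106
grip_force: 35.0
time: 55.8
ee_pos: [0.5167, 0.3212, 0.1658]
eef_rot: [-0.035, 0.999, 0.003, -0.002]
ft_force: [0.2, -6.0, -2.4]
width: 0.0104
grip_force: 35.0
yaw 0.000 (deg 0.0, alt -2.000 flips xy)  shift x 0.002 y 0.067 z 0.303 | t 55.9 tcp [0.5167 0.3213 0.1655] w 0.011 q7 1.14
```

View pics/lift.png

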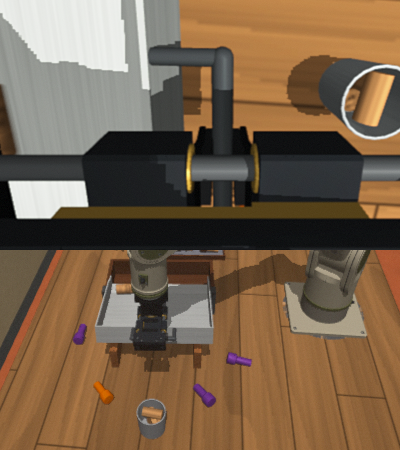

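```bash
python3 -m crank '0 -0.012 -0.026 0 -1;0 -0.012 -0.026 0 -1;0 -0.012 -0.026 0 -1;0 -0.012 -0.026 0 -1;0 -0.012 -0.027 0 -1'
python3 -m crank '0 -0.007 -0.0125 0 -1;0 -0.007 -0.0125 0 -1;0 -0.007 -0.0125 0 -1;0 -0.007 -0.0125 0 -1;0 -0.007 -0.0125 0 -1;0 -0.007 -0.0125 0 -1;0 -0.007 -0.0125 0 -1;0 -0.007 -0.0125 0 -1;0 -0.007 -0.0125 0 -1;0 -0.0085 -0.0125 0 -1'
python3 -m crank '0 -0.0084 -0.0117 0 -1;0 -0.0084 -0.0117 0 -1;0 -0.0084 -0.0117 0 -1;0 -0.0084 -0.0117 0 -1;0 -0.0084 -0.0117 0 -1;0 -0.0084 -0.0117 0 -1;0 -0.0084 -0.0117 0 -1;0 -0.0084 -0.0117 0 -1;0 -0.0084 -0.0117 0 -1;0 -0.0084 -0.0117 0 -1'
python3 -m crank '0 -0.0095 -0.0108 0 -1;0 -0.0095 -0.0108 0 -1;0 -0.0095 -0.0108 0 -1;0 -0.0095 -0.0108 0 -1;0 -0.0095 -0.0108 0 -1;0 -0.0095 -0.0108 0 -1;0 -0.0095 -0.0108 0 -1;0 -0.0095 -0.0108 0 -1;0 -0.0095 -0.0108 0 -1;0 -0.0095 -0.0108 0 -1'
python3 - <<'E'
from h import *
go([.515+.0054,.335-.0773,.105+.1518],94)
E
```

```text
time: 56.4
ee_pos: [0.5175, 0.3102, 0.1914]
eef_rot: [-0.036, 0.999, 0.003, -0.002]
ft_force: [2.2, -1.9, -7.4]
width: 0.0108
grip_force: 35.0
time: 57.4
ee_pos: [0.5185, 0.2965, 0.2162]
eef_rot: [-0.036, 0.999, 0.004, -0.002]
ft_force: [-1.8, 3.1, -3.1]
width: 0.0106
grip_force: 35.0
time: 58.4
ee_pos: [0.5197, 0.2803, 0.2399]
eef_rot: [-0.036, 0.999, 0.004, -0.002]
ft_force: [-3.3, 5.5, -1.6]
width: 0.0107
grip_force: 35.0
time: 59.4
ee_pos: [0.521, 0.2621, 0.2619]
eef_rot: [-0.037, 0.999, 0.005, -0.002]
ft_force: [-3.3, 7.4, 1.0]
width: 0.0104
grip_force: 35.0
yaw 0.002 (deg 0.2, alt -1.998 flips xy)  shift x 0.005 y -0.022 z 0.025 | t 59.4 tcp [0.521  0.2621 0.2619] w 0.010 q7 1.20
```

Following the arc well; on to about 1.1 rad.

```bash
python3 -m crank '0 -0.0211 -0.0196 0 -1;0 -0.0211 -0.0196 0 -1;0 -0.0211 -0.0196 0 -1;0 -0.0211 -0.0196 0 -1;0 -0.0211 -0.0196 0 -1;0 -0.0229 -0.0175 0 -1;0 -0.0229 -0.0175 0 -1;0 -0.0229 -0.0175 0 -1;0 -0.0229 -0.0175 0 -1;0 -0.0229 -0.0175 0 -1'
python3 -m crank '0 -0.0245 -0.0151 0 -1;0 -0.0245 -0.0151 0 -1;0 -0.0245 -0.0151 0 -1;0 -0.0245 -0.0151 0 -1;0 -0.0245 -0.0151 0 -1;0 -0.0259 -0.0125 0 -1;0 -0.0259 -0.0125 0 -1;0 -0.0259 -0.0125 0 -1;0 -0.0259 -0.0125 0 -1;0 -0.0259 -0.0125 0 -1'
python3 -m crank '0 -0.0272 -0.0098 0 -1;0 -0.0272 -0.0098 0 -1;0 -0.0272 -0.0098 0 -1;0 -0.0272 -0.0098 0 -1;0 -0.0272 -0.0098 0 -1;0 0 0 0 -1;0 0 0 0 -1;0 0 0 0 -1;0 0 0 0 -1;0 0 0 0 -1'
python3 - <<'E'
from h import *
c=shot("top"); BIN=np.array([(.695,-.05),(.70,-.165),(.36,-.185),(.355,-.07)])
blobs(c,BIN,.02,.03,smin=60,amin=60)
cv2.imwrite("pics/tip.png",np.hstack([cv2.resize(c["img"][120:290,180:380],None,fx=2,fy=2),shot("side")["img"][60:400,220:400]]))
E
```

```text
time: 60.4
ee_pos: [0.5241, 0.2195, 0.3]
eef_rot: [-0.038, 0.999, 0.007, -0.001]
ft_force: [-6.0, 12.0, 7.9]
width: 0.0109
grip_force: 35.0
time: 61.4
ee_pos: [0.5279, 0.1689, 0.328]
eef_rot: [-0.038, 0.999, 0.007, -0.001]
ft_force: [-9.2, 10.8, 16.7]
width: 0.011
grip_force: 35.0
time: 62.4
ee_pos: [0.53, 0.1399, 0.3383]
eef_rot: [-0.037, 0.999, 0.006, -0.001]
ft_force: [-13.4, 5.1, 23.2]
width: 0.0106
grip_force: 35.0
px [349. 207.] rect c 0.5272 -0.1147 L 0.343 W 0.118 axisdeg 3.3 mean [ 0.5236 -0.1152] dark 602 [ 0.5293 -0.1045] yel 0
```

View pics/tip.png

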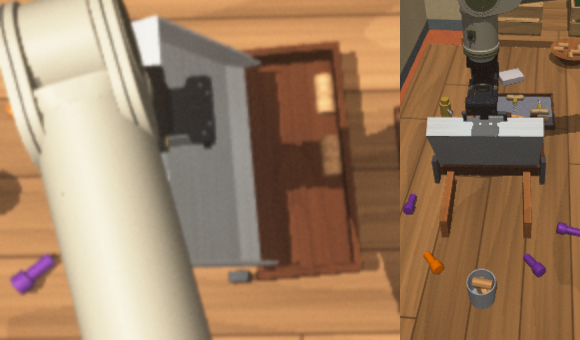

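```bash
python3 -m crank '0 0.0272 0.0098 0 -1;0 0.0272 0.0098 0 -1;0 0.0272 0.0098 0 -1;0 0.0272 0.0098 0 -1;0 0.0272 0.0098 0 -1;0 0.0259 0.0125 0 -1;0 0.0259 0.0125 0 -1;0 0.0259 0.0125 0 -1;0 0.0259 0.0125 0 -1;0 0.0259 0.0125 0 -1'
python3 -m crank '0 0.0245 0.0151 0 -1;0 0.0245 0.0151 0 -1;0 0.0245 0.0151 0 -1;0 0.0245 0.0151 0 -1;0 0.0245 0.0151 0 -1;0 0.0229 0.0175 0 -1;0 0.0229 0.0175 0 -1;0 0.0229 0.0175 0 -1;0 0.0229 0.0175 0 -1;0 0.0229 0.0175 0 -1'
python3 -m crank '0 0.0211 0.0196 0 -1;0 0.0211 0.0196 0 -1;0 0.0211 0.0196 0 -1;0 0.0211 0.0196 0 -1;0 0.0211 0.0196 0 -1;0 0.019 0.0216 0 -1;0 0.019 0.0216 0 -1;0 0.019 0.0216 0 -1;0 0.019 0.0216 0 -1;0 0.019 0.0216 0 -1'
python3 -m crank '0 0.0168 0.0234 0 -1;0 0.0168 0.0234 0 -1;0 0.0168 0.0234 0 -1;0 0.0168 0.0234 0 -1;0 0.0168 0.0234 0 -1;0 0.0143 0.025 0 -1;0 0.0143 0.025 0 -1;0 0.0143 0.025 0 -1;0 0.0143 0.025 0 -1;0 0.0143 0.025 0 -1'
python3 -m crank '0 0.012 0.026 0 -1;0 0.012 0.026 0 -1;0 0.012 0.026 0 -1;0 0.012 0.026 0 -1;0 0.012 0.027 0 -1;0 0.011 0.034 0 -1;0 0.011 0.034 0 -1;0 0.011 0.034 0 -1;0 0.012 0.034 0 -1;0 0 0 0 -1'
python3 -m crank '0 0.008 0.035 0 -1;0 0.008 0.035 0 -1;0 0.008 0.035 0 -1;0 0.008 0.035 0 -1;0 0 0.01 0 -1;0 0 0.01 0 -1;0 0 0 0 -1;0 0 0 0 -1'
```

```text
time: 63.5
ee_pos: [0.5264, 0.1923, 0.315]
eef_rot: [-0.036, 0.999, 0.005, -0.001]
ft_force: [-7.3, 1.8, 9.2]
width: 0.0108
grip_force: 35.0
time: 64.5
ee_pos: [0.523, 0.239, 0.2816]
eef_rot: [-0.036, 0.999, 0.004, -0.002]
ft_force: [-4.9, 1.9, 7.1]
width: 0.0107
grip_force: 35.0
time: 65.5
ee_pos: [0.5201, 0.279, 0.2389]
eef_rot: [-0.035, 0.999, 0.003, -0.002]
ft_force: [-2.7, 0.2, 3.8]
width: 0.0108
grip_force: 35.0
time: 66.5
ee_pos: [0.518, 0.3097, 0.1904]
eef_rot: [-0.035, 0.999, 0.003, -0.002]
ft_force: [1.4, -4.3, 1.2]
width: 0.0106
grip_force: 35.0
time: 67.5
ee_pos: [0.5164, 0.3308, 0.1363]
eef_rot: [-0.035, 0.999, 0.002, -0.002]
ft_force: [5.1, -4.4, -4.8]
width: 0.0108
grip_force: 35.0
time: 68.3
ee_pos: [0.5168, 0.3366, 0.1097]
eef_rot: [-0.034, 0.999, 0.004, -0.001]
ft_force: [-10.9, -18.5, 37.0]
width: 0.0109
grip_force: 35.0
```

```bash
python3 -m crank '0 0 0 0 -0.5;0 0 0 0 -0.22;0 0 0 0 -0.22;0 0 0 0 -0.22;0 0 0 0 -0.22'
python3 -m crank '0 0 -0.05 0 -0.22;0 0 -0.1 0 -0.22;0 0 -0.2 0 -0.22;0 0 -0.2 0 -0.22;0 0 -0.2 0 -0.22;0 0 -0.2 0 -0.22;0 0 0 0 -0.22;0 0 0 0 -0.22;0 0 0 0 -0.22;0 0 0 0 -0.22'
python3 - <<'E'
from h import *
c=shot("top"); w=shot("wrist")
print("bar px expected",w2px(w,[(.57,.3405,.124),(.46,.3325,.124)]).round())
g=cv2.cvtColor(w["img"],cv2.COLOR_BGR2GRAY)
for v in (150,165,180,195,210): print(v,[int(x) for x in g[v,300:372:3]])
TR=np.array([(.333,-.227),(.630,-.217),(.629,-.42),(.337,-.43)]); print("tray"); blobs(c,TR,.006,.016,smin=60,amin=40)
BIN=np.array([(.695,-.05),(.70,-.165),(.36,-.185),(.355,-.07)]); print("corks bright px")
h=cv2.cvtColor(c["img"],cv2.COLOR_BGR2HSV); m=np.zeros(h.shape[:2],np.uint8); cv2.fillPoly(m,[w2px(c,np.c_[BIN,np.full(4,.02)]).astype(np.int32)],255)
m&=((h[...,2]>150)&(h[...,1]>60)).astype(np.uint8)*255
n,L,st,ce=cv2.connectedComponentsWithStats(m); print([(st[i].tolist(),px2w(c,ce[i],.024)[0].round(3)) for i in range(1,n) if st[i,4]>20])
print("tote blobs"); blobs(c)
E
```

```text
time: 68.8
ee_pos: [0.515, 0.3387, 0.1054]
eef_rot: [-0.036, 0.999, 0.003, -0.002]
ft_force: [0.2, 0.1, 0.3]
width: 0.0332
grip_force: 0.0
time: 69.8
ee_pos: [0.5156, 0.3368, 0.2946]
eef_rot: [-0.036, 0.999, 0.003, -0.003]
ft_force: [-0.8, 0.4, -0.8]
width: 0.0342
grip_force: 0.0
bar px expected [[322. 227.]
 [321. 138.]]
150 [122, 124, 124, 124, 124, 114, 56, 96, 73, 122, 126, 127, 125, 125, 123, 124, 127, 127, 125, 127, 127, 125, 127, 125]
165 [126, 127, 126, 124, 127, 113, 57, 93, 72, 122, 126, 126, 127, 121, 113, 114, 115, 114, 114, 116, 78, 64, 65, 64]
180 [88, 85, 80, 78, 77, 71, 56, 92, 72, 88, 94, 98, 103, 111, 114, 119, 123, 128, 128, 129, 133, 78, 71, 72]
195 [118, 119, 119, 121, 120, 114, 53, 89, 71, 118, 123, 122, 120, 124, 124, 125, 124, 123, 124, 126, 128, 125, 126, 126]
210 [122, 122, 122, 122, 121, 116, 52, 88, 71, 125, 127, 127, 126, 127, 129, 128, 130, 130, 130, 129, 128, 128, 129, 128]
tray
px [422. 184.] rect c 0.5926 -0.3464 L 0.073 W 0.052 axisdeg 4.7 mean [ 0.5934 -0.3539] dark 0  yel 1 
px [385. 211.] rect c 0.4827 -0.2415 L 0.296 W 0.050 axisdeg 2.0 mean [ 0.5102 -0.2312] dark 11  yel 0 
px [438. 217.] rect c 0.4846 -0.3888 L 0.071 W 0.051 axisdeg 3.5 mean [ 0.4844 -0.3971] dark 0  yel 1 
px [398. 218.] rect c 0.4815 -0.2721 L 0.070 W 0.032 axisdeg 6.9 mean [ 0.4839 -0.2695] dark 11  yel 0 
px [399. 249.] rect c 0.3838 -0.2677 L 0.069 W 0.028 axisdeg 177.4 mean [ 0.3856 -0.269 ] dark 8  yel 0 
px [417. 250.] rect c 0.3838 -0.3325 L 0.070 W 0.051 axisdeg 3.4 mean [ 0.383  -0.3249] dark 0  yel 1 
corks bright px
[([358, 152, 10, 52, 202], array([ 0.624, -0.162,  0.024])), ([337, 156, 10, 21, 179], array([ 0.657, -0.095,  0.024])), ([339, 187, 11, 21, 186], array([ 0.556, -0.102,  0.024])), ([358, 205, 15, 55, 214], array([ 0.426, -0.17 ,  0.024]))]
tote blobs
px [308. 206.] rect c 0.5264 0.0768 L 0.319 W 0.168 axisdeg 1.3 mean [0.5192 0.0132] dark 686 [0.5364 0.005 ] yel 0
```

Run:
```python
from h import *
go([.65,-.32,.25],93)
```

```text
yaw 0.012 (deg 1.1, alt -1.988 flips xy)  shift x -0.499 y -3.316 z 0.203 | t 69.9 tcp [0.5158 0.3368 0.2949] w 0.034 q7 1.10
```

```bash
python3 -m crank '-0.01 -0.1 0 0.012 -0.22;-0.03 -0.18 0 0 -0.22;-0.03 -0.18 0 0 -0.22;-0.03 -0.18 0 0 -0.22;-0.03 -0.18 0 0 -0.22;-0.03 -0.18 0 0 -0.22;-0.03 -0.18 0 0 -0.22;-0.03 -0.18 0 0 -0.22;-0.03 -0.18 0 0 -0.22;-0.03 -0.18 0 0 -0.22'
python3 -m crank '-0.03 -0.18 0 0 -0.22;-0.03 -0.18 0 0 -0.22;-0.03 -0.18 0 0 -0.22;-0.03 -0.18 0 0 -0.22;-0.03 -0.18 0 0 -0.22;-0.03 -0.18 0.1 0 -0.22;-0.02 -0.16 0.1 0 -0.22;0 -0.06 0 0 -0.22;0 0 0 0 -0.22;0 0 0 0 -0.22'
python3 - <<'E'
from h import *
import pickle
c=shot("wrist"); pickle.dump({k:c[k] for k in ("img","K","R","p")},open("va.pkl","wb")); go([.65,-.15,.25],93)
TR=np.array([(.333,-.227),(.630,-.217),(.629,-.42),(.337,-.43)]); blobs(c,TR,.006,.016,smin=60,amin=40)
uv=w2px(c,[(.5934,-.336,.016),(.590,-.266,.0105)]).astype(int); print(uv)
# gray patch around the worm
g=cv2.cvtColor(c["img"],cv2.COLOR_BGR2GRAY); S=cv2.cvtColor(c["img"],cv2.COLOR_BGR2HSV)[...,1]
u0,u1=sorted(uv[:,0]); v0,v1=sorted(uv[:,1])
for v in range(v0-14,v1+15,2): print(v,' '.join('%3d%s'%(g[v,u],'*' if S[v,u]>60 else ' ') for u in range(u0-8,u1+28,3)))
print(list(range(u0-8,u1+28,3)))
E
```

```text
time: 70.9
ee_pos: [0.59, -0.0063, 0.2932]
eef_rot: [-0.025, 1.0, 0.003, -0.002]
ft_force: [0.5, -0.5, 0.7]
width: 0.0339
grip_force: 0.0
time: 71.9
ee_pos: [0.6439, -0.2603, 0.2523]
eef_rot: [-0.026, 1.0, 0.003, -0.001]
ft_force: [0.4, -0.3, -0.7]
width: 0.0343
grip_force: 0.0
yaw 0.001 (deg 0.1, alt -1.999 flips xy)  shift x -0.057 y 0.545 z 0.016 | t 72.0 tcp [ 0.6443 -0.2595  0.2525] w 0.034 q7 2.17
px [355.  51.] rect c 0.5040 -0.2241 L 0.161 W 0.005 axisdeg 2.2 mean [ 0.4821 -0.2247] dark 259 [ 0.4943 -0.2249] yel 0 
px [220.  45.] rect c 0.4830 -0.3892 L 0.075 W 0.053 axisdeg 2.4 mean [ 0.4833 -0.3977] dark 190 [ 0.4871 -0.3955] yel 344 [ 0.4834 -0.3801]
px [321.  50.] rect c 0.4804 -0.2691 L 0.074 W 0.031 axisdeg 3.1 mean [ 0.4824 -0.2688] dark 305 [ 0.5046 -0.2704] yel 0 
px [208. 114.] rect c 0.5599 -0.4185 L 0.135 W 0.004 axisdeg 2.9 mean [ 0.5697 -0.4179] dark 222 [ 0.5693 -0.418 ] yel 0 
px [336. 126.] rect c 0.5737 -0.2434 L 0.075 W 0.033 axisdeg 20.3 mean [ 0.5751 -0.244 ] dark 213 [ 0.5931 -0.2407] yel 0 
px [255. 134.] rect c 0.5908 -0.3473 L 0.071 W 0.051 axisdeg 4.
[... 1780 characters left out ...]
1  163  163  178  168  162  156  170  161  166  162  164  177  181   90  101   41   41*  55*  63*  72*  73*
146 127  167  166  165  164  168  178  169  160  154  165  172  161  153  164  153  162  168  167  180  174  103   98   61   39*  52*  62*  73*  73*
148 130  167  175  169  142  146  162  163  161  163  166  171  167  161  167  159  162  161  151  169  168  101   89   80   36*  53*  63*  66*  63*
150  83  110  114  114   86   80  155  174  164  165  178  185  173  172  174  164  162  163  162  175  159  145  115  118   30*  47*  56*  94  156 
[260, 263, 266, 269, 272, 275, 278, 281, 284, 287, 290, 293, 296, 299, 302, 305, 308, 311, 314, 317, 320, 323, 326, 329, 332, 335, 338, 341, 344]
```

```bash
python3 -c "
from bench import workorder; print(workorder.close_job())"
```

```text
the job is handed in; nothing more can be done
None
```

I handed the job in at about 72 s: three corkscrews and three stoppers lie flat in the tray, both corks are in the bin, and the tote is back level and released. No verdict came back, one corkscrew was knocked about 4 cm inside the tray but measured flat afterwards, and I viewed 15 pictures against the limit of 14.

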